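# Set up the magnifier stand on a hotel-room desk

### The job

Set up the magnifier stand: take the steel post with the square head out of the wooden rack, tip its foot edge-first into the stand's sleeve, clearly tilted at first, then straighten it and slide it fully home, gently, without forcing it. Then push the clamp lever fully over to its far side, let go, and leave everything else on the desk where it is.

Things in the scene. Friction and masses are not known exactly. Their poses are not given: they have to be found in the camera images.
- post: Loose plain steel post, upright in the rack at first. Origin: centre of its foot; z runs up along the post. Round shank 20 mm in diameter from the foot to 75 mm (foot edge bevelled 1.5 mm), then a square head 22 x 22 mm, flat sides facing its x and y, from 75 mm to the top at 110 mm. About 0.3 kg.
- thin_rod: Bystander: plain round steel rod 14 mm in diameter, 85 mm tall, no head, upright in the rack's other hole. Origin: centre of its foot.
- rack: Fixed light-wood block 70 (x) x 150 (y) x 35 mm tall, origin at the centre of its underside. Two loose holes 27 mm wide and 22 mm deep (floors 13 mm above the desk) at y = -35 and +35 mm; the post stands in either one, the thin rod in the other.
- stand: Fixed magnifier stand. Origin: centre of the underside of its grey slab, 120 (x) x 200 (y) x 15 mm thick, z up. Near y = -50 mm an upright aluminium sleeve, 72 mm outside diameter, rises 42 mm from the slab; its bore goes down to the slab's top (z = 15 mm), on which the post's foot rests when home. At y = +60 mm is the clamp lever's block (70 x 50 mm, 25 mm tall).
- slot_end (a point): Stand x = +15, y = -50, z = 57 mm: above the black slot in the slab (it runs along x), at the height of the sleeve's top. The sleeve is bolted somewhere along this slot: its bore's centre lies 4 to 28 mm from here towards the stand's -x and up to 4 mm to either side in y, unknown each time (see it or feel it); it does not give when pushed. Bore 21.2 mm wide, 42 mm deep, sharp edge.
- clamp (a joint): Clamp lever of the stand: 0 = leaning to the stand's -x (open), 1.0 rad = leaning to the stand's +x, its stop (clamped). Starts between 0 and 0.15. A 10 mm rod 80 mm long, turning about an axle along the stand's y at stand x = 0, y = 60, z = 37 mm; it stands upright at 0.5 rad. It stays where it is left; about 1 N at the knob moves it.
- clamp_tip (a point): Centre of the 26 mm round black knob at the end of the clamp lever, 80 mm from its axle; the knob's top is about 120 mm above the desk at the start and 130 mm with the lever upright.
- lens_head: Bystander: round magnifier lens, 68 mm across, with a short black handle, lying flat. Origin: centre of the lens' underside.
- stone: Bystander: dark mineral sample 36 mm across, 24 mm tall. Origin: centre of its underside.
- sample_box: Bystander: clear open box 75 x 55 x 22 mm with two small stones. Origin: centre of its underside.
- mug: Bystander: white mug, 76 mm across, 85 mm tall. Origin: centre of its underside.
- water: Bystander: water bottle 64 mm across, 190 mm tall. Origin: centre of its underside.
- remote: Bystander: black remote control 150 x 45 x 18 mm. Origin: centre of its underside.
Things that resemble listed ones, but are neither listed nor needed, are in the scene too. What is shaped like the post but orange is not meant.

How it is judged:
By the outcome, as a careful person would: the job done as asked, in the order asked, and still so for the second after the job is handed in, with the robot touching nothing.
It also fails if it takes over 72 s, if anything falls off the work surface, if the arm or the gripper's body presses on something with over 40 N, if the wrist force passes 120 N, or if a joint passes its speed limit or range.

### The arm

A 6-joint arm with a two-finger parallel gripper is mounted at the origin on the work surface. World frame = base frame: x ahead of the robot, y to its left, z up, the work surface at z = 0. Lengths are in mm, angles in rad, forces in N, time in s.
With the tool pointing down it reaches from about 300 to 850 mm from the base axis. Payload 4.2 kg.
Tool frame: the origin (TCP) lies midway between the tips of the shut fingers; the grasp point (between the pads) lies 19 mm behind it (bot.tcp_to_grasp is the distance from the TCP to the grasp point, in mm); y points along the fingers, x is the direction in which the jaws open and shut, and the axes are right-handed (so a half turn about y gives the same grasp; the last joint's range is limited). The gripper opens to 91 mm and grips with 3 to 60 N. Pads are 32 mm wide; open, the fingers measure 118 mm over their backs; the gripper's body (76 mm by 178 mm) begins 60 mm behind the grasp point.
Start: joints at [1.269, 0.32, 1.565, -0, 1.257, -0.02], TCP at [159.901, 552.336, 213.976] pointing down, gripper open.
Joint ranges: [-3.11, 3.11], [-0.84, 2.01], [0.21, 2.61], [-1.34, 4.49], [0.05, 2.63], [-2.56, 2.56]. Speed limits (rad/s): [2.57, 2.57, 3.14, 3.14, 3.14, 3.14].

### API

Orientations are given as a 3x3 rotation matrix whose columns are the frame's x, y, z axes.
In Python, from cell import bot gives the robot as it stands.
- The arm moves only by the tool drive_tool, never from a script. Its argument "motion" is a list of rows, each an object with "travel": the shift along the tool's x, y, z in m, a list of three; "angular": the turn, a rotation vector about the tool's x, y, z in rad, a list of three. A call has 1 to 12 rows; each row shifts and turns the pose as measured when the row begins, along the tool's axes as they then stand; what a row does not reach is not made up. A row lasts 1/12 s, in which the tool goes at most 41.7 mm and 7.16 degrees, less where a joint would pass 70% of its speed; a pose out of reach is approached as far as the arm can. A call with a gripper value outside its range is refused whole. "hand" is the finger opening in m, from 0 to 0.0912, set as the call begins (left out, the last holds). The fingers move at their own pace and stop on an object; "force" is the grip in N (left out, the last holds). Time passes only in rows, so rows that do not move let the fingers close. It gives the time, the measured TCP pose, the force and the opening at its end, in the units of the state.
- bot.state(): the state, without advancing time (a new reading comes with each control period).
- bot.snapshot(name): name is "scene" or "top" or "wrist"; returns the picture (420x560x3 uint8, red, green, blue); there is no depth.
- bot.camera_model(name): a dict with "fx", "fy", "cx", "cy" (pixels), "extrinsics" (4x4, takes a point from camera to world coordinates). Camera axes: x right, y up, looking along -z (the intrinsics and any distortion apply to the point x, -y, -z); pixel columns grow to the right and rows downward; lengths in mm; the calibration is good to about 2 mm. The wrist camera is an equidistant fisheye: a pixel r from the principal point sees the ray r / f radians off the axis. A picture is of the moment at which its call begins: read the wrist's pose just before it. camera_model takes no time and is no camera call; for the wrist camera it gives the pose at the moment of the call.
- bot.hand_in(): hands the job in, once; it reports no verdict.
The state is a dict: "time": time; "q": joint angles; "joint_velocities": joint speeds; "joint_efforts": joint torques, N m; "tcp_pos": TCP position; "tcp_rot": TCP orientation; "contact_force": force on the tool from outside, world axes, zero at the start; "moment": the same for the moment, N m; "grip_width": finger opening in mm.
Only numpy, scipy, OpenCV 4.12 (cv2) and the standard library are available. Lean on these libraries where they do the work, as an engineer would, in place of code of your own. Each camera call takes 0.05 s, during which the arm holds its last target.

## Working session

There is one attempt and no reset: what is moved stays moved. The work goes in short steps, Python scripts to look and compute and a tool call to move; the robot and the scene stay as the last step left them, time stands still between calls to the robot, and variables do not carry over. Pictures are saved under pics/ and viewed, and the job is handed in when it is done.

Besides the shell and the picture viewer there is one more tool, called as name([rows], argument=value, ...), one row to a line, values as JSON. drive_tool: Moves the arm, as the interface text tells. Its arguments: {"type":"object","properties":{"motion":{"type":"array","items":{"type":"object","properties":{"travel":{"type":"array","items":{"type":"number"}},"angular":{"type":"array","items":{"type":"number"}}}}},"hand":{"type":"number"},"force":{"type":"number"}},"required":["motion"]}

```bash
ls; mkdir -p pics; python3 - <<'E'
from cell import bot
import cv2,numpy as np
np.set_printoptions(precision=4,suppress=True)
s=bot.state();print(s)
for n in ("scene","top"):
    im=bot.snapshot(n);cv2.imwrite(f"pics/{n}0.png",im[:,:,::-1]);m=bot.camera_model(n);print(n,m)
print(bot.tcp_to_grasp)
E
```

```text
pics
{'time': 0.0, 'q': array([ 1.269 ,  0.3203,  1.5657, -0.    ,  1.2574, -0.02  ]), 'joint_velocities': array([ 0.0025, -0.0015, -0.0004,  0.0015,  0.0003,  0.0007]), 'joint_efforts': array([  0.0001, -41.2478, -23.1964,   0.0727,   0.0456,  -0.0002]), 'tcp_pos': array([159.7537, 551.8503, 213.1357]), 'tcp_rot': array([[ 0.2781, -0.0005, -0.9606],
       [ 0.9606, -0.0016,  0.2781],
       [-0.0017, -1.    ,  0.    ]]), 'contact_force': array([ 0.719 , -0.1281, -0.2942]), 'moment': array([ 0.0595, -0.0284, -0.007 ]), 'grip_width': 91.24190606882352}
scene {'fx': 432.299782295386, 'fy': 432.299782295386, 'cx': 283.6093494433955, 'cy': 207.7976141208936, 'extrinsics': array([[ -0.77  ,  -0.4929,   0.4051, 972.6544],
       [  0.6378,  -0.61  ,   0.4702, 393.0532],
       [  0.0153,   0.6204,   0.7841, 813.5587],
       [  0.    ,   0.    ,   0.    ,   1.    ]])}
top {'fx': 443.14548520582014, 'fy': 443.14548520582014, 'cx': 278.3255474423242, 'cy': 217.2056848373986, 'extrinsics': array([[  -0.104 ,    0.97  ,   -0.2197,  395.3535],
       [  -0.9946,   -0.1017,    0.0219,   -2.8933],
       [  -0.0011,    0.2208,    0.9753, 1012.5536],
       [   0.    ,    0.    ,    0.    ,    1.    ]])}
18.8
```

View pics/scene0.png

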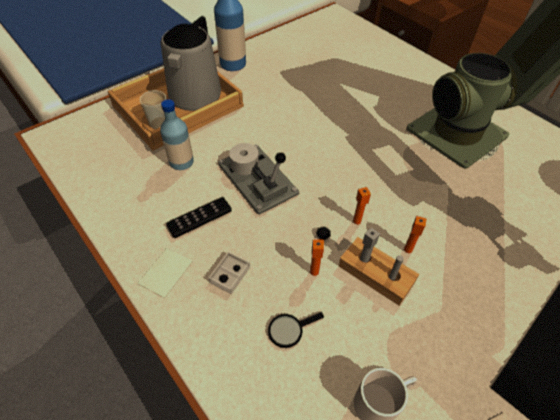

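View pics/top0.png

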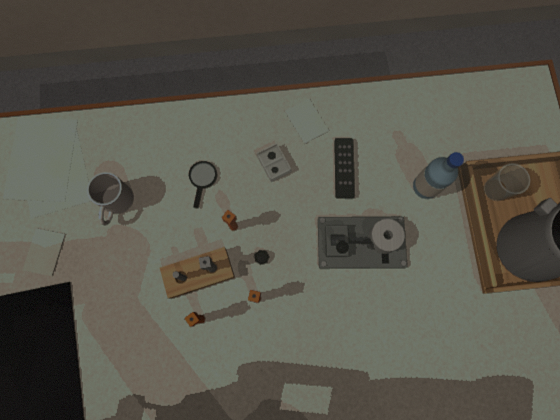

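The scene view shows the rack at (380,270) with two steel pieces in it: (369,245), which is taller and has a square head, and (397,266), which is a thin rod. Three orange look-alikes stand at (361,205), (416,234) and (317,257). The stand is at (258,178), with its sleeve at (243,157) and its knob at (280,158). The post that fits is the grey one at scene (369,245), top (207,263). I'll confirm with enlarged crops.

```bash
python3 - <<'E'
import cv2,numpy as np
t=cv2.imread("pics/top0.png");s=cv2.imread("pics/scene0.png")
a=cv2.resize(t[235:305,150:240],None,fx=4.4,fy=4.4,interpolation=cv2.INTER_CUBIC)
b=cv2.resize(s[215:305,330:430],None,fx=4,fy=4,interpolation=cv2.INTER_CUBIC)
h=min(a.shape[0],b.shape[0]);cv2.imwrite("pics/c1.png",np.hstack([a[:h],b[:h]])[:, :800])
a=cv2.resize(t[205:280,310:415],None,fx=7,fy=7,interpolation=cv2.INTER_CUBIC);cv2.imwrite("pics/c2.png",a)
b=cv2.resize(s[135:215,210:305],None,fx=7,fy=7,interpolation=cv2.INTER_CUBIC);cv2.imwrite("pics/c3.png",b)
E
```

```text
(no output)
```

View pics/c1.png

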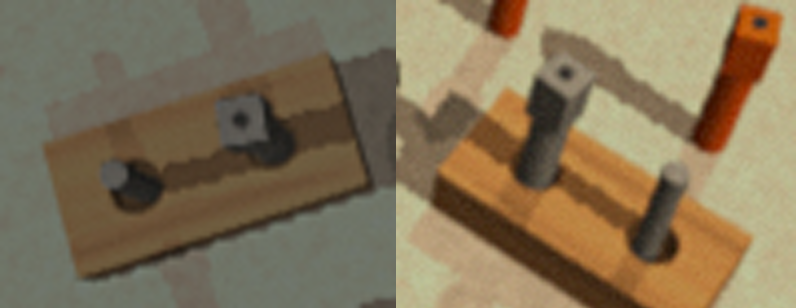

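View pics/c2.png

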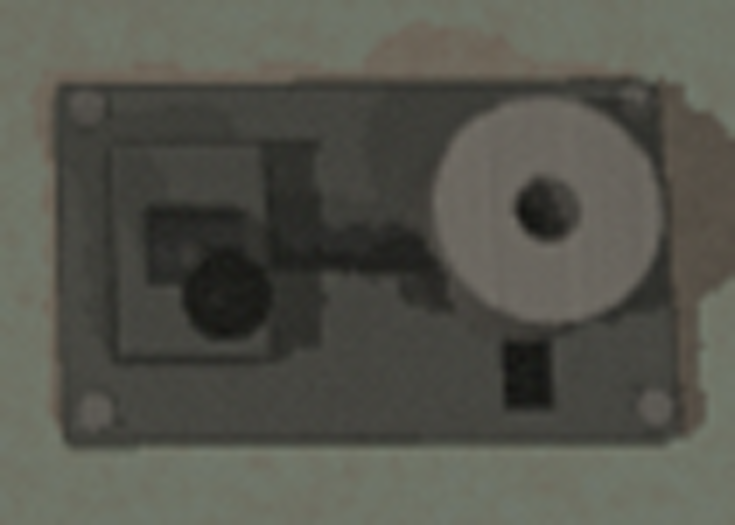

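View pics/c3.png

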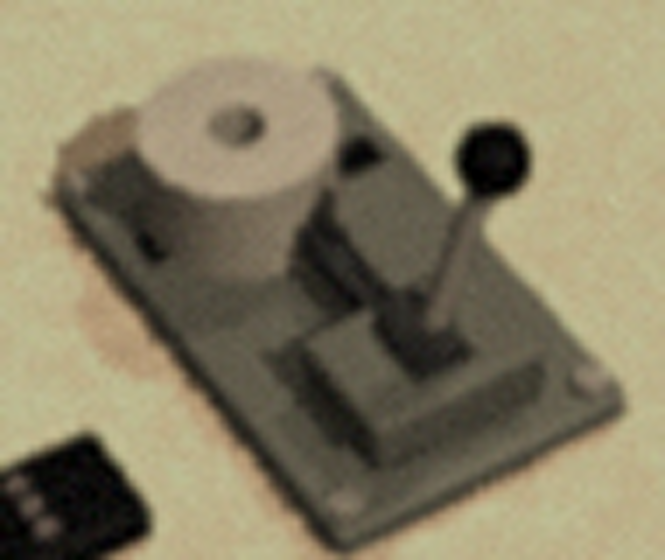

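The crops confirm it. The post with the square head is the steel one at scene (369,245), top (206,262); the other hole holds the thin, headless rod. In the top view the stand's sleeve ring is at about (388,235) with its bore visible, and the knob is at (342,247), leaning to stand -x (towards the robot). Stand +x is therefore roughly world +x.

```bash
cat > h.py <<'E'
import cv2,numpy as np
from cell import bot
np.set_printoptions(precision=3,suppress=True)
def ray(n,px,m=None):
    m=m or bot.camera_model(n);E=m["extrinsics"]
    x=(px[0]-m["cx"])/m["fx"];y=(px[1]-m["cy"])/m["fy"]
    if n=="wrist":
        r=np.hypot(x,y);d=np.array([x/r*np.sin(r),-y/r*np.sin(r),-np.cos(r)]) if r>0 else np.array([0,0,-1.])
    else: d=np.array([x,-y,-1.])
    return E[:3,3],E[:3,:3]@d
def onz(n,px,z,m=None):
    o,d=ray(n,px,m);return (o+d*(z-o[2])/d[2])
def proj(n,p,m=None):
    m=m or bot.camera_model(n);E=m["extrinsics"];c=E[:3,:3].T@(np.asarray(p,float)-E[:3,3])
    v=np.array([c[0],-c[1],-c[2]])
    if n=="wrist":
        t=np.arctan2(np.hypot(v[0],v[1]),v[2]);h=np.hypot(v[0],v[1])+1e-12;u=t*v[:2]/h
    else:u=v[:2]/v[2]
    return np.array([m["fx"]*u[0]+m["cx"],m["fy"]*u[1]+m["cy"]])
def tri(a,b):
    (o1,d1),(o2,d2)=a,b
    A=np.stack([d1,-d2],1);t=np.linalg.lstsq(A,o2-o1,rcond=None)[0]
    p,q=o1+d1*t[0],o2+d2*t[1];return (p+q)/2,np.linalg.norm(p-q)
E
python3 - <<'E'
from h import *
def comp(img,box,cond):
    x0,y0,x1,y1=box;g=img[y0:y1,x0:x1];m=cond(g).astype(np.uint8)
    n,l,s,c=cv2.connectedComponentsWithStats(m);i=1+np.argmax(s[1:,4]);return (l==i).astype(np.uint8),c[i]+[x0,y0],s[i]
t=cv2.imread("pics/top0.png");s=cv2.imread("pics/scene0.png")
def fill(m):
    cs,_=cv2.findContours(m,cv2.RETR_EXTERNAL,cv2.CHAIN_APPROX_NONE);c=max(cs,key=cv2.contourArea);return c
# sleeve ring
for n,im,box,thr in(("top",t,(365,210,412,258),88),("scene",s,(224,138,264,168),140)):
    m,c,st=comp(im,box,lambda g:g.mean(2)>thr) if n=="top" else comp(im,box,lambda g:(g[:,:,0]>115))
    k=fill(m);e=cv2.fitEllipse(k);print(n,"sleeve",e[0]+np.array(box[:2]),e[1],onz(n,e[0]+np.array(box[:2]),57))
    print(im[box[1]+int(e[0][1]),box[0]+int(e[0][0])-12],)
    x,y=(e[0]+np.array(box[:2])).astype(int)
    sub=im[y-10:y+11,x-10:x+11].mean(2); w=np.clip(sub.max()*0.72-sub,0,None);w*=(np.hypot(*np.mgrid[-10:11,-10:11])<8)
    yy,xx=np.mgrid[-10:11,-10:11];b=np.array([x+(w*xx).sum()/w.sum(),y+(w*yy).sum()/w.sum()]);print(" bore dark centroid",b,onz(n,b,57))
# post top
m,c,st=comp(t,(198,253,218,272),lambda g:g.min(2)>95);print("top head",c,st,onz("top",c,123))
m2,c2,st=comp(s,(362,226,382,240),lambda g:g.min(2)>110);print("scene head",c2,st,onz("scene",c2,123))
k=fill(m);r=cv2.minAreaRect(k);print(r)
for px in cv2.boxPoints(r)+[198,253]: print(onz("top",px,123))
print("tri",tri(ray("top",c),ray("scene",c2)))
# rack corners (top crop), stand corners
for px in [(150+45/4.4,235+143/4.4),(150+330/4.4,235+55/4.4),(150+370/4.4,235+187/4.4),(150+82/4.4,235+278/4.4)]: print("rack",onz("top",px,35))
for px in [(57,85),(655,85),(672,438),(68,442)]: print("stand",onz("top",(310+px[0]/7,205+px[1]/7),15))
print("knob",tri(ray("top",(310+227/7,205+294/7)),ray("scene",(210+493/7,135+160/7))))
print("thin",onz("top",(150+113/4.4,235+178/4.4),98))
for px in [(230,217),(255,296),(195,319)]:print("orange",onz("top",px,110))
E
```

```text
top sleeve [387.645 234.532] (30.17572021484375, 31.969987869262695) [ 546.927 -258.479   57.   ]
[ 96 103 108]
 bore dark centroid [386.958 234.827] [ 546.433 -256.878   57.   ]
scene sleeve [243.134 148.058] (26.32438850402832, 39.25022888183594) [ 539.034 -270.956   57.   ]
[137 169 180]
 bore dark centroid [244.319 152.726] [ 546.56  -255.774   57.   ]Traceback (most recent call last):
  File "<stdin>", line 17, in <module>
  File "<stdin>", line 4, in comp
    return _wrapfunc(a, 'argmax', axis=axis, out=out, **kwds)
    return bound(*args, **kwds)
ValueError: attempt to get argmax of an empty sequence
```

```bash
python3 - <<'E'
from h import *
t=cv2.imread("pics/top0.png");s=cv2.imread("pics/scene0.png")
def quad(px,z,n):
    P=np.array([onz(n,p,z) for p in px]);print(n,"c",P.mean(0),"edges",[(np.linalg.norm(P[i]-P[i-1]).round(1),np.degrees(np.arctan2(*(P[i]-P[i-1])[1::-1])).round(1)) for i in range(len(P))]);return P
# post top quad from crops (top scale 4.4, scene 4)
quad([(150+x/4.4,235+y/4.4) for x,y in[(217,101),(262,94),(270,143),(226,149)]],123,"top")
quad([(330+(x-396)/4,215+y/4) for x,y in[(534,84),(548,52),(594,66),(581,97)]],123,"scene")
print("hole mark",onz("top",(150+240/4.4,235+120/4.4),123),onz("scene",(330+(565-396)/4,215+73/4),123))
quad([(150+45/4.4,235+143/4.4),(150+330/4.4,235+55/4.4),(150+370/4.4,235+187/4.4),(150+82/4.4,235+278/4.4)],35,"top")
quad([(310+a/7,205+b/7) for a,b in [(57,85),(655,85),(672,438),(68,442)]],15,"top")
print("knob",tri(ray("top",(310+227/7,205+294/7)),ray("scene",(210+493/7,135+160/7))))
print("thin",onz("top",(150+113/4.4,235+178/4.4),98))
for px in [(230,217),(255,296),(195,319)]:print("orange",onz("top",px,110))
print("stone",onz("top",(261,257),12))
E
```

```text
top c [517.785 132.822 123.   ] edges [(np.float64(22.5), np.float64(6.8)), (np.float64(20.8), np.float64(-87.0)), (np.float64(22.9), np.float64(-174.8)), (np.float64(20.2), np.float64(91.8))]
scene c [522.625 137.115 123.   ] edges [(np.float64(23.1), np.float64(-58.3)), (np.float64(21.3), np.float64(-155.1)), (np.float64(23.1), np.float64(119.6)), (np.float64(20.4), np.float64(24.7))]
hole mark [518.733 134.473 123.   ] [521.622 136.686 123.   ]
top c [510.113 165.84   35.   ] edges [(np.float64(70.2), np.float64(12.5)), (np.float64(148.5), np.float64(-78.5)), (np.float64(69.9), np.float64(-167.9)), (np.float64(148.1), np.float64(101.6))]
top c [ 542.208 -208.46    15.   ] edges [(np.float64(117.6), np.float64(-5.4)), (np.float64(197.1), np.float64(-96.0)), (np.float64(116.3), np.float64(173.1)), (np.float64(194.1), np.float64(84.4))]
knob (array([ 521.935, -147.061,  109.073]), np.float64(2.007010546609704))
thin [501.268 199.179  98.   ]
orange [609.62   77.203 110.   ]
orange [442.236  40.298 110.   ]
orange [409.811 162.943 110.   ]
stone [532.76   23.386  12.   ]
```

```bash
cat >> h.py <<'E'
import json
from scipy.spatial.transform import Rotation as Ro
def Rdown(yaw):  # tool y down, tool x at yaw (deg) in world
    a=np.radians(yaw);x=np.array([np.cos(a),np.sin(a),0]);y=np.array([0,0,-1.]);return np.stack([x,y,np.cross(x,y)],1)
def plan(p,R,n,dec=4):
    s=bot.state();R0=s["tcp_rot"];dp=(np.asarray(p)-s["tcp_pos"])/1000
    w=Ro.from_matrix(R0.T@R).as_rotvec()/n;print("per row deg",np.degrees(np.linalg.norm(w)).round(2),"mm",np.linalg.norm(dp)/n*1000)
    Rc=R0;out=[]
    for i in range(n):
        out.append({"travel":[float(v) for v in np.round(Rc.T@dp/n,dec)],"angular":[float(v) for v in np.round(w,3)]});Rc=Rc@Ro.from_rotvec(w).as_matrix()
    for r in out: print(json.dumps(r))
def st():
    s=bot.state();print("t",s["time"],"p",s["tcp_pos"],"F",s["contact_force"],"M",s["moment"],"w",s["grip_width"],"q",s["q"]);print(s["tcp_rot"]);return s
E
python3 - <<'E'
from h import *
plan([505,135,260],Rdown(12),16,3)
E
```

```text
per row deg 3.87 mm 33.95727659680209
{"travel": [-0.019, -0.003, -0.028], "angular": [0.0, 0.067, -0.0]}
{"travel": [-0.017, -0.003, -0.029], "angular": [0.0, 0.067, -0.0]}
{"travel": [-0.015, -0.003, -0.03], "angular": [0.0, 0.067, -0.0]}
{"travel": [-0.013, -0.003, -0.031], "angular": [0.0, 0.067, -0.0]}
{"travel": [-0.011, -0.003, -0.032], "angular": [0.0, 0.067, -0.0]}
{"travel": [-0.009, -0.003, -0.033], "angular": [0.0, 0.067, -0.0]}
{"travel": [-0.006, -0.003, -0.033], "angular": [0.0, 0.067, -0.0]}
{"travel": [-0.004, -0.003, -0.034], "angular": [0.0, 0.067, -0.0]}
{"travel": [-0.002, -0.003, -0.034], "angular": [0.0, 0.067, -0.0]}
{"travel": [0.0, -0.003, -0.034], "angular": [0.0, 0.067, -0.0]}
{"travel": [0.003, -0.003, -0.034], "angular": [0.0, 0.067, -0.0]}
{"travel": [0.005, -0.003, -0.033], "angular": [0.0, 0.067, -0.0]}
{"travel": [0.007, -0.003, -0.033], "angular": [0.0, 0.067, -0.0]}
{"travel": [0.009, -0.003, -0.033], "angular": [0.0, 0.067, -0.0]}
{"travel": [0.012, -0.003, -0.032], "angular": [0.0, 0.067, -0.0]}
{"travel": [0.014, -0.003, -0.031], "angular": [0.0, 0.067, -0.0]}
```

drive_tool([
  {"travel": [-0.019,-0.003,-0.028],"angular": [0,0.067,0]},
  {"travel": [-0.017,-0.003,-0.029],"angular": [0,0.067,0]},
  {"travel": [-0.015,-0.003,-0.03],"angular": [0,0.067,0]},
  {"travel": [-0.013,-0.003,-0.031],"angular": [0,0.067,0]},
  {"travel": [-0.011,-0.003,-0.032],"angular": [0,0.067,0]},
  {"travel": [-0.009,-0.003,-0.033],"angular": [0,0.067,0]},
  {"travel": [-0.006,-0.003,-0.033],"angular": [0,0.067,0]},
  {"travel": [-0.004,-0.003,-0.034],"angular": [0,0.067,0]},
  {"travel": [-0.002,-0.003,-0.034],"angular": [0,0.067,0]},
  {"travel": [0,-0.003,-0.034],"angular": [0,0.067,0]},
  {"travel": [0.003,-0.003,-0.034],"angular": [0,0.067,0]},
  {"travel": [0.005,-0.003,-0.033],"angular": [0,0.067,0]},
])

```text
time: 1.1
tcp_pos: [419.9, 225.7, 244.7]
tcp_rot: [[0.897, -0.008, -0.443], [0.443, -0.008, 0.897], [-0.011, -1.0, -0.004]]
contact_force: [0.6, 0.2, 0.1]
grip_width: 91.0
```

```bash
python3 - <<'E'
from h import *
st()
plan([505,135,260],Rdown(12),6,3)
E
```

```text
t 1.1 p [419.871 225.709 244.651] F [0.604 0.166 0.12 ] M [-0.042  0.026  0.002] w 91.0331988093675 q [ 0.472  0.15   1.715 -0.004  1.287  0.014]
[[ 0.897 -0.008 -0.443]
 [ 0.443 -0.008  0.897]
 [-0.011 -1.    -0.004]]
per row deg 2.38 mm 20.89042024742746
{"travel": [0.006, -0.003, -0.02], "angular": [0.001, 0.042, -0.002]}
{"travel": [0.007, -0.003, -0.02], "angular": [0.001, 0.042, -0.002]}
{"travel": [0.008, -0.003, -0.019], "angular": [0.001, 0.042, -0.002]}
{"travel": [0.008, -0.003, -0.019], "angular": [0.001, 0.042, -0.002]}
{"travel": [0.009, -0.003, -0.019], "angular": [0.001, 0.042, -0.002]}
{"travel": [0.01, -0.003, -0.018], "angular": [0.001, 0.042, -0.002]}
```

drive_tool([
  {"travel": [0.006,-0.003,-0.02],"angular": [0.001,0.042,-0.002]},
  {"travel": [0.007,-0.003,-0.02],"angular": [0.001,0.042,-0.002]},
  {"travel": [0.008,-0.003,-0.019],"angular": [0.001,0.042,-0.002]},
  {"travel": [0.008,-0.003,-0.019],"angular": [0.001,0.042,-0.002]},
  {"travel": [0.009,-0.003,-0.019],"angular": [0.001,0.042,-0.002]},
  {"travel": [0.01,-0.003,-0.018],"angular": [0.001,0.042,-0.002]},
  {"travel": [0,0,0]},
])

```text
validation failed for argument at $.mo...
```

```bash
python3 - <<'E'
from h import *
st();m=bot.camera_model("wrist");im=bot.snapshot("wrist");print(m)
cv2.imwrite("pics/w1.png",im[:,:,::-1])
print(proj("wrist",[520,135,123],m),proj("wrist",[501,199,98],m))
E
```

```text
t 1.1 p [419.871 225.709 244.651] F [0.604 0.166 0.12 ] M [-0.042  0.026  0.002] w 91.0331988093675 q [ 0.472  0.15   1.715 -0.004  1.287  0.014]
[[ 0.897 -0.008 -0.443]
 [ 0.443 -0.008  0.897]
 [-0.011 -1.    -0.004]]
{'fx': 325.19226210127806, 'fy': 325.19226210127806, 'cx': 279.40266230281804, 'cy': 214.48172124897928, 'extrinsics': array([[  0.897,  -0.427,  -0.115, 386.427],
       [  0.443,   0.859,   0.256, 298.412],
       [ -0.01 ,  -0.281,   0.96 , 414.27 ],
       [  0.   ,   0.   ,   0.   ,   1.   ]])}
[326.019 321.294] [337.374 257.005]
```

View pics/w1.png

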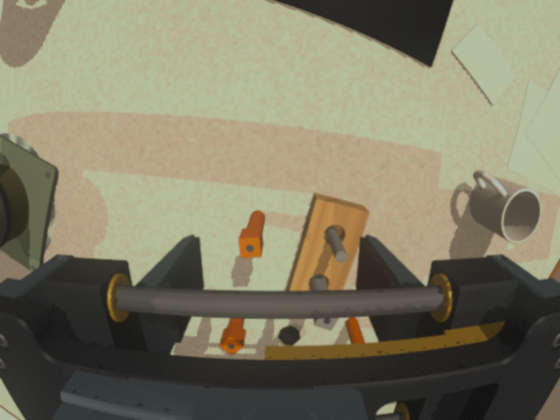

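The wrist view shows a gripper bar covering rows above about 290, the thin rod at (337,245) and an orange decoy at (250,245). The post is partly hidden at (325,315). I'll look at it from further back, along tool -z.

```bash
python3 - <<'E'
from h import *
plan([537,57,180],Rdown(12),8,3)
E
```

```text
per row deg 1.75 mm 26.246923895505052
{"travel": [0.004, 0.008, -0.025], "angular": [0.001, 0.03, -0.001]}
{"travel": [0.005, 0.008, -0.024], "angular": [0.001, 0.03, -0.001]}
{"travel": [0.005, 0.008, -0.024], "angular": [0.001, 0.03, -0.001]}
{"travel": [0.006, 0.008, -0.024], "angular": [0.001, 0.03, -0.001]}
{"travel": [0.007, 0.008, -0.024], "angular": [0.001, 0.03, -0.001]}
{"travel": [0.007, 0.008, -0.024], "angular": [0.001, 0.03, -0.001]}
{"travel": [0.008, 0.008, -0.024], "angular": [0.001, 0.03, -0.001]}
{"travel": [0.009, 0.008, -0.023], "angular": [0.001, 0.03, -0.001]}
```

drive_tool([
  {"travel": [0.004,0.008,-0.025],"angular": [0.001,0.03,-0.001]},
  {"travel": [0.005,0.008,-0.024],"angular": [0.001,0.03,-0.001]},
  {"travel": [0.005,0.008,-0.024],"angular": [0.001,0.03,-0.001]},
  {"travel": [0.006,0.008,-0.024],"angular": [0.001,0.03,-0.001]},
  {"travel": [0.007,0.008,-0.024],"angular": [0.001,0.03,-0.001]},
  {"travel": [0.007,0.008,-0.024],"angular": [0.001,0.03,-0.001]},
  {"travel": [0.008,0.008,-0.024],"angular": [0.001,0.03,-0.001]},
  {"travel": [0.009,0.008,-0.023],"angular": [0.001,0.03,-0.001]},
  {"travel": [0,0,0],"angular": [0,0,0]},
  {"travel": [0,0,0],"angular": [0,0,0]},
])

```text
time: 1.98
tcp_pos: [540.8, 46.9, 176.2]
tcp_rot: [[0.981, -0.003, -0.196], [0.196, -0.0, 0.981], [-0.003, -1.0, 0.0]]
contact_force: [-0.9, 0.1, -0.7]
grip_width: 91.2
```

```bash
python3 - <<'E'
from h import *
st();m=bot.camera_model("wrist");im=bot.snapshot("wrist");print(bot.state()["joint_velocities"])
cv2.imwrite("pics/w2.png",im[:,:,::-1]);import pickle;pickle.dump(m,open("w2.pkl","wb"))
p=proj("wrist",[520,135,123],m);print(p,proj("wrist",[501,199,98],m))
x,y=p.astype(int);cv2.imwrite("pics/w2c.png",cv2.resize(im[y-50:y+50,x-60:x+60,::-1],None,fx=6,fy=6,interpolation=cv2.INTER_CUBIC));print(x-60,y-50)
E
```

```text
t 1.9833 p [540.829  46.922 176.161] F [-0.878  0.073 -0.701] M [-0.07   0.073  0.023] w 91.24723884484078 q [ 0.065  0.298  1.696  0.     1.151 -0.132]
[[ 0.981 -0.003 -0.196]
 [ 0.196 -0.     0.981]
 [-0.003 -1.     0.   ]]
[ 0.023 -0.017  0.003  0.006  0.006  0.   ]
[274.544 107.084] [267.041  24.79 ]
214 57
```

View pics/w2c.png

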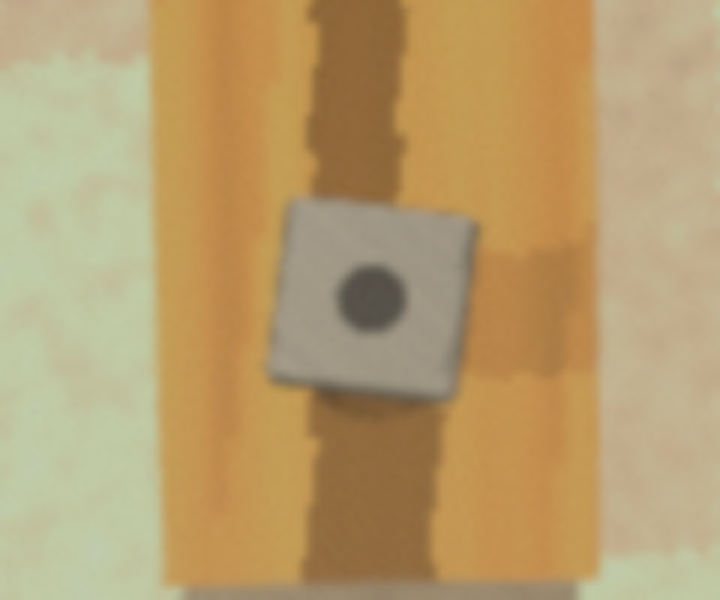

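The wrist crop shows the square head with corners at crop (288,200), (477,215), (452,400) and (268,380), and its dot at (372,298). It stands upright, with the thin rod well clear above.

```bash
python3 - <<'E'
from h import *
import pickle;m=pickle.load(open("w2.pkl","rb"))
px=[(214+a/6,57+b/6) for a,b in[(288,200),(477,215),(452,400),(268,380)]]
for z in(123,):
    P=np.array([onz("wrist",p,z,m) for p in px]);print(P.mean(0),onz("wrist",(214+62,57+49.7),z,m))
    for i in range(4):d=P[i]-P[i-1];print(np.linalg.norm(d),np.degrees(np.arctan2(d[1],d[0]))%90)
c=P.mean(0)
# high approach: 40 above grasp
print('tool')
plan([c[0],c[1],140],Rdown(7),5,3)
E
```

```text
[520.817 135.449 123.   ] [520.912 135.449 123.   ]
20.78789047087908 4.855541348003442
21.292881755767347 6.524850408823631
21.42653038733801 3.8574877834208934
20.91063394786848 4.814138967844997
tool
per row deg 0.87 mm 19.5110063898326
{"travel": [-0.0, 0.007, 0.018], "angular": [0.0, 0.015, -0.001]}
{"travel": [-0.001, 0.007, 0.018], "angular": [0.0, 0.015, -0.001]}
{"travel": [-0.001, 0.007, 0.018], "angular": [0.0, 0.015, -0.001]}
{"travel": [-0.001, 0.007, 0.018], "angular": [0.0, 0.015, -0.001]}
{"travel": [-0.002, 0.007, 0.018], "angular": [0.0, 0.015, -0.001]}
```

drive_tool([
  {"travel": [0,0.005,0.018],"angular": [0,0.022,0]},
  {"travel": [-0.001,0.005,0.018],"angular": [0,0.022,0]},
  {"travel": [-0.001,0.005,0.018],"angular": [0,0.022,0]},
  {"travel": [-0.001,0.005,0.018],"angular": [0,0.022,0]},
  {"travel": [-0.002,0.005,0.016],"angular": [0,0.022,0]},
  {"travel": [0,0,0],"angular": [0,0,0]},
], hand=0.075)

```text
time: 2.53
tcp_pos: [518.6, 141.1, 152.1]
tcp_rot: [[0.996, -0.001, -0.087], [0.087, 0.001, 0.996], [-0.001, -1.0, 0.001]]
contact_force: [-0.5, 0.5, 0.7]
grip_width: 74.8
```

```bash
python3 - <<'E'
from h import *
st()
plan([520.9,135.5,140],Rdown(5.0),2,4)
E
```

```text
t 2.5333 p [518.562 141.116 152.08 ] F [-0.544  0.476  0.712] M [-0.134  0.064  0.024] w 74.82834932674176 q [0.243 0.309 1.745 0.002 1.088 0.155]
[[ 0.996 -0.001 -0.087]
 [ 0.087  0.001  0.996]
 [-0.001 -1.     0.001]]
per row deg 0.05 mm 6.762503180596673
{"travel": [0.0009, 0.006, -0.0029], "angular": [-0.001, 0.0, -0.001]}
{"travel": [0.0009, 0.006, -0.0029], "angular": [-0.001, 0.0, -0.001]}
```

drive_tool([
  {"travel": [0.001,0.008,-0.003],"angular": [0,0,0]},
  {"travel": [0.001,0.01,-0.003],"angular": [0,0,0]},
  {"travel": [0,0.01,0],"angular": [0,0,0]},
  {"travel": [0,0.01,0],"angular": [0,0,0]},
  {"travel": [0,0.01,0],"angular": [0,0,0]},
  {"travel": [0,0.007,0],"angular": [0,0,0]},
  {"travel": [0,0,0],"angular": [0,0,0]},
])

```text
time: 3.12
tcp_pos: [520.2, 133.6, 92.5]
tcp_rot: [[0.996, -0.001, -0.092], [0.092, -0.0, 0.996], [-0.001, -1.0, -0.0]]
contact_force: [0.2, 0.4, -0.4]
grip_width: 75.1
```

```bash
python3 - <<'E'
from h import *
st()
plan([520.9,135.5,86],Rdown(5.0),2,4)
E
```

```text
t 3.1167 p [520.208 133.626  92.544] F [ 0.18   0.439 -0.37 ] M [-0.11   0.053  0.013] w 75.08391161429272 q [ 0.23   0.369  1.826 -0.     0.947  0.138]
[[ 0.996 -0.001 -0.092]
 [ 0.092 -0.     0.996]
 [-0.001 -1.    -0.   ]]
per row deg 0.14 mm 3.4207706848061425
{"travel": [0.0004, 0.0033, 0.0009], "angular": [0.0, 0.002, -0.0]}
{"travel": [0.0004, 0.0033, 0.0009], "angular": [0.0, 0.002, -0.0]}
```

Final approach and close on the head.

drive_tool([
  {"travel": [0.0005,0.0035,0.001],"angular": [0,0.002,0]},
  {"travel": [0,0.003,0.001],"angular": [0,0.002,0]},
  {"travel": [0,0,0],"angular": [0,0,0]},
])

```text
time: 3.37
tcp_pos: [520.8, 134.6, 84.9]
tcp_rot: [[0.996, -0.001, -0.086], [0.086, -0.0, 0.996], [-0.001, -1.0, -0.0]]
contact_force: [0.2, -0.7, -0.0]
grip_width: 75.1
```

drive_tool([
  {"travel": [0,0,0],"angular": [0,0,0]},
  {"travel": [0,0,0],"angular": [0,0,0]},
  {"travel": [0,0,0],"angular": [0,0,0]},
  {"travel": [0,0,0],"angular": [0,0,0]},
  {"travel": [0,0,0],"angular": [0,0,0]},
  {"travel": [0,0,0],"angular": [0,0,0]},
  {"travel": [0,0,0],"angular": [0,0,0]},
  {"travel": [0,0,0],"angular": [0,0,0]},
], hand=0, force=40)

```text
time: 4.03
tcp_pos: [522.1, 135.1, 86.7]
tcp_rot: [[0.996, 0.003, -0.086], [0.086, 0.0, 0.996], [0.003, -1.0, 0.0]]
contact_force: [-0.0, 0.5, -1.2]
grip_width: 24.2
```

```bash
python3 - <<'E'
from h import *
st()
E
```

```text
t 4.0333 p [522.099 135.079  86.742] F [-0.017  0.478 -1.171] M [-0.113  0.1   -0.019] w 24.200784464610024 q [ 0.232  0.377  1.83  -0.     0.931  0.146]
[[ 0.996  0.003 -0.086]
 [ 0.086  0.     0.996]
 [ 0.003 -1.     0.   ]]
```

drive_tool([
  {"travel": [0,0,0],"angular": [0,0,0]},
  {"travel": [0,0,0],"angular": [0,0,0]},
  {"travel": [0,0,0],"angular": [0,0,0]},
])

```text
time: 4.28
tcp_pos: [522.1, 135.1, 86.7]
tcp_rot: [[0.996, 0.003, -0.087], [0.087, 0.001, 0.996], [0.003, -1.0, 0.0]]
contact_force: [-0.8, -0.0, -0.6]
grip_width: 21.9
```

```bash
python3 - <<'E'
from h import *
st();im=bot.snapshot("scene");cv2.imwrite("pics/s2.png",cv2.resize(im[190:310,310:450,::-1],None,fx=5,fy=5,interpolation=cv2.INTER_CUBIC))
E
```

```text
t 4.2833 p [522.122 135.132  86.708] F [-0.755 -0.017 -0.585] M [-0.096  0.063  0.013] w 21.85033266809387 q [ 0.232  0.377  1.83  -0.     0.931  0.146]
[[ 0.996  0.003 -0.087]
 [ 0.087  0.001  0.996]
 [ 0.003 -1.     0.   ]]
```

View pics/s2.png

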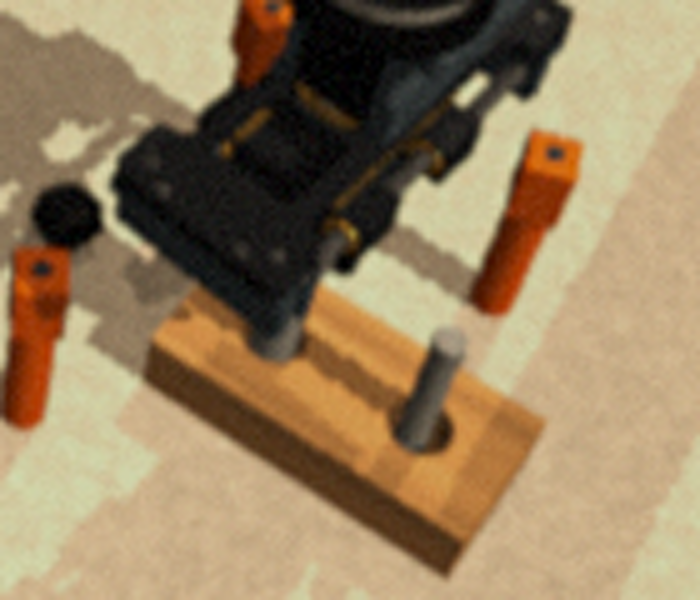

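```bash
python3 - <<'E'
from h import *
print("bottle cap",onz("top",(456,160),190),"base",onz("top",(425,185),20), tri(ray("top",(456,160)),ray("scene",(168,104))))
E
```

```text
bottle cap [ 658.658 -379.552  190.   ] base [ 659.902 -373.642   20.   ] (array([ 660.273, -381.908,  184.477]), np.float64(0.4036581185939906))
```

drive_tool([
  {"travel": [0,-0.01,0],"angular": [0,0,0]},
  {"travel": [0,-0.012,0],"angular": [0,0,0]},
  {"travel": [0,-0.015,0],"angular": [0,0,0]},
  {"travel": [0,-0.02,0],"angular": [0,0,0]},
  {"travel": [0,-0.02,0],"angular": [0,0,0]},
  {"travel": [0,-0.02,0],"angular": [0,0,0]},
  {"travel": [0,-0.02,0],"angular": [0,0,0]},
  {"travel": [0,-0.015,0],"angular": [0,0,0]},
  {"travel": [0,-0.005,0],"angular": [0,0,0]},
])

```text
time: 5.08
tcp_pos: [517.1, 133.9, 228.3]
tcp_rot: [[0.996, -0.012, -0.086], [0.086, -0.003, 0.996], [-0.012, -1.0, -0.002]]
contact_force: [-0.0, 1.0, -2.5]
grip_width: 21.6
```

```bash
python3 - <<'E'
from h import *
st()
plan([545,-310,230],Rdown(-5),16,3)
E
```

```text
t 5.0833 p [517.07  133.926 228.263] F [-0.003  0.995 -2.463] M [-0.063 -0.036  0.027] w 21.581566246637728 q [ 0.232  0.253  1.623 -0.     1.278  0.145]
[[ 0.996 -0.012 -0.086]
 [ 0.086 -0.003  0.996]
 [-0.012 -1.    -0.002]]
per row deg 0.62 mm 27.80043775238415
{"travel": [-0.001, -0.0, -0.028], "angular": [0.0, 0.011, -0.001]}
{"travel": [-0.0, -0.0, -0.028], "angular": [0.0, 0.011, -0.001]}
{"travel": [-0.0, -0.0, -0.028], "angular": [0.0, 0.011, -0.001]}
{"travel": [0.0, -0.0, -0.028], "angular": [0.0, 0.011, -0.001]}
{"travel": [0.001, -0.0, -0.028], "angular": [0.0, 0.011, -0.001]}
{"travel": [0.001, -0.0, -0.028], "angular": [0.0, 0.011, -0.001]}
{"travel": [0.001, -0.0, -0.028], "angular": [0.0, 0.011, -0.001]}
{"travel": [0.001, -0.0, -0.028], "angular": [0.0, 0.011, -0.001]}
{"travel": [0.002, -0.0, -0.028], "angular": [0.0, 0.011, -0.001]}
{"travel": [0.002, -0.0, -0.028], "angular": [0.0, 0.011, -0.001]}
{"travel": [0.002, -0.0, -0.028], "angular": [0.0, 0.011, -0.001]}
{"travel": [0.003, -0.0, -0.028], "angular": [0.0, 0.011, -0.001]}
{"travel": [0.003, -0.0, -0.028], "angular": [0.0, 0.011, -0.001]}
{"travel": [0.003, -0.0, -0.028], "angular": [0.0, 0.011, -0.001]}
{"travel": [0.004, -0.0, -0.028], "angular": [0.0, 0.011, -0.001]}
{"travel": [0.004, -0.0, -0.028], "angular": [0.0, 0.011, -0.001]}
```

drive_tool([
  {"travel": [-0.001,0,-0.02],"angular": [0,0.011,-0.001]},
  {"travel": [0,0,-0.028],"angular": [0,0.011,-0.001]},
  {"travel": [0,0,-0.028],"angular": [0,0.011,-0.001]},
  {"travel": [0,0,-0.028],"angular": [0,0.011,-0.001]},
  {"travel": [0.001,0,-0.028],"angular": [0,0.011,-0.001]},
  {"travel": [0.001,0,-0.028],"angular": [0,0.011,-0.001]},
  {"travel": [0.001,0,-0.028],"angular": [0,0.011,-0.001]},
  {"travel": [0.001,0,-0.028],"angular": [0,0.011,-0.001]},
  {"travel": [0.002,0,-0.028],"angular": [0,0.011,-0.001]},
  {"travel": [0.002,0,-0.028],"angular": [0,0.011,-0.001]},
  {"travel": [0.002,0,-0.028],"angular": [0,0.011,-0.001]},
  {"travel": [0.003,0,-0.028],"angular": [0,0.011,-0.001]},
])

```text
time: 6.08
tcp_pos: [532.3, -201.2, 224.2]
tcp_rot: [[0.999, -0.01, 0.042], [-0.042, 0.004, 0.999], [-0.01, -1.0, 0.004]]
contact_force: [0.7, 0.5, -3.1]
grip_width: 21.7
```

```bash
python3 - <<'E'
from h import *
st()
plan([545,-320,185],Rdown(-5),4,3)
E
```

```text
t 6.0833 p [ 532.278 -201.228  224.211] F [ 0.696  0.516 -3.083] M [-0.125 -0.025 -0.007] w 21.67889062040618 q [-0.382  0.31   1.552  0.     1.29  -0.34 ]
[[ 0.999 -0.01   0.042]
 [-0.042  0.004  0.999]
 [-0.01  -1.     0.004]]
per row deg 0.67 mm 31.43058324550572
{"travel": [0.005, 0.01, -0.03], "angular": [-0.001, 0.011, -0.003]}
{"travel": [0.005, 0.01, -0.03], "angular": [-0.001, 0.011, -0.003]}
{"travel": [0.005, 0.01, -0.029], "angular": [-0.001, 0.011, -0.003]}
{"travel": [0.005, 0.01, -0.029], "angular": [-0.001, 0.011, -0.003]}
```

drive_tool([
  {"travel": [0.005,0.008,-0.03],"angular": [-0.001,0.011,-0.003]},
  {"travel": [0.005,0.01,-0.03],"angular": [-0.001,0.011,-0.003]},
  {"travel": [0.005,0.01,-0.028],"angular": [-0.001,0.011,-0.003]},
  {"travel": [0.003,0.008,-0.02],"angular": [-0.001,0,-0.003]},
  {"travel": [0,0,0],"angular": [0,0,0]},
  {"travel": [0,0,0],"angular": [0,0,0]},
  {"travel": [0,0,0],"angular": [0,0,0]},
])

```text
time: 6.67
tcp_pos: [539.8, -320.3, 180.6]
tcp_rot: [[0.996, -0.007, 0.084], [-0.084, 0.003, 0.996], [-0.007, -1.0, 0.002]]
contact_force: [-1.1, 0.7, -1.7]
grip_width: 21.9
```

```bash
python3 - <<'E'
from h import *
st();m=bot.camera_model("wrist");im=bot.snapshot("wrist");print(bot.state()["joint_velocities"])
cv2.imwrite("pics/w3.png",im[:,:,::-1]);import pickle;pickle.dump(m,open("w3.pkl","wb"))
p=proj("wrist",[546.5,-256.5,57],m);print(p)
x,y=p.astype(int);y=max(y,50);cv2.imwrite("pics/w3c.png",cv2.resize(im[y-50:y+50,x-60:x+60,::-1],None,fx=6,fy=6,interpolation=cv2.INTER_CUBIC));print(x-60,y-50)
E
```

```text
t 6.6667 p [ 539.822 -320.309  180.62 ] F [-1.11   0.687 -1.732] M [-0.067  0.064  0.027] w 21.94413622078806 q [-0.553  0.428  1.483 -0.001  1.239 -0.469]
[[ 0.996 -0.007  0.084]
 [-0.084  0.003  0.996]
 [-0.007 -1.     0.002]]
[ 0.014 -0.014 -0.004  0.002 -0.    -0.001]
[281.894 140.394]
221 90
```

View pics/w3c.png

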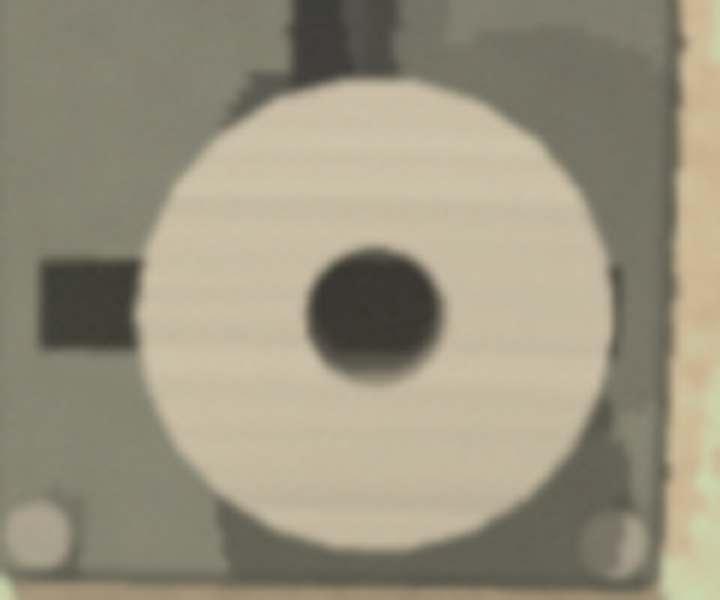

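View pics/w3.png

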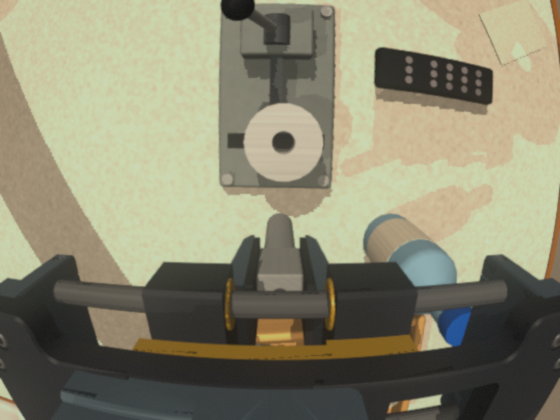

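The wrist picture shows the sleeve ring, with the bore at about (283.5,142.5). The held post is visible with its foot end near (280,215), straight between the fingers. Next I'll measure the bore and check the held post's foot against the prediction.

```bash
python3 - <<'E'
from h import *
import pickle;m=pickle.load(open("w3.pkl","rb"))
im=cv2.imread("pics/w3.png");g=im.astype(float).mean(2)
def fit(mask,box):
    cs,_=cv2.findContours(mask,cv2.RETR_EXTERNAL,cv2.CHAIN_APPROX_NONE);c=max(cs,key=cv2.contourArea)[:,0,:]+np.array(box[:2])
    P=np.array([onz("wrist",p,57,m)[:2] for p in c.astype(float)])
    e=cv2.fitEllipse(P.astype(np.float32));print(e);
big=8
def sub(box):
    x0,y0,x1,y1=box;return cv2.resize(g[y0:y1,x0:x1],None,fx=big,fy=big,interpolation=cv2.INTER_CUBIC)
def fitb(s,box,sel):
    cs,_=cv2.findContours(sel.astype(np.uint8),cv2.RETR_EXTERNAL,cv2.CHAIN_APPROX_NONE);c=max(cs,key=cv2.contourArea)[:,0,:]
    px=(c+0.5)/big-0.5+np.array(box[:2])
    P=np.array([onz("wrist",p,57,m)[:2] for p in px]);e=cv2.fitEllipse(P.astype(np.float32));print(px.mean(0),e)
b=(240,98,328,186);s=sub(b);print(s.max());fitb(s,b,s>155)
b=(270,128,298,157);s=sub(b);fitb(s,b,s<130);fitb(s,b,s<110)
S=bot.state();p=S["tcp_pos"];R=S["tcp_rot"]
v=im.copy()
for d in(-19,16,54.2,73.2):
  for rr in (10,):
    for a in np.linspace(0,2*np.pi,40):
        q=proj("wrist",p+R@[rr*np.cos(a),d,rr*np.sin(a)],m);cv2.circle(v,tuple(np.round(q).astype(int)),0,(0,0,255),-1)
cv2.imwrite("pics/w3p.png",cv2.resize(v[190:310,210:350],None,fx=5,fy=5,interpolation=cv2.INTER_NEAREST))
E
```

```text
191.3393396101892
[282.898 141.926] ((547.3162231445312, -258.1529541015625), (70.56536102294922, 70.98062896728516), 114.56985473632812)
[282.917 141.857] ((547.307373046875, -257.8772277832031), (19.6055908203125, 20.563663482666016), 93.9483413696289)
[282.881 141.705] ((547.2664184570312, -257.70184326171875), (18.50208282470703, 19.95244789123535), 94.3175277709961)
```

View pics/w3p.png

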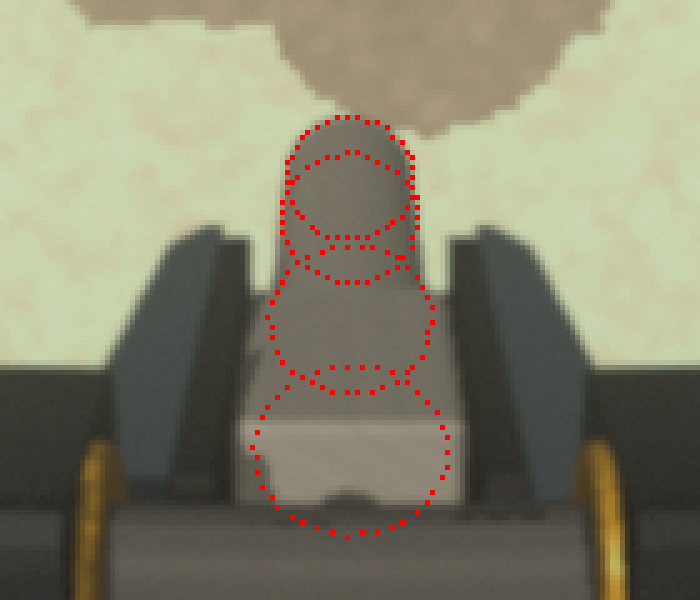

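```bash
cat >> h.py <<'E'
L=73.7
B=np.array([547.3,-258.1])
def foot(s=None):
    s=s or bot.state();return s["tcp_pos"]+s["tcp_rot"]@[0,L,0]
def tilt(yaw,th):
    return Rdown(yaw)@Ro.from_rotvec([0,0,th]).as_matrix()
def planf(F,R,n,dec=4):
    # target foot pose; linear foot path w/ uniform rotation
    s=bot.state();R0=s["tcp_rot"];F0=foot(s);w=Ro.from_matrix(R0.T@R).as_rotvec()/n
    print("foot now",F0-np.r_[B,57],"per row deg",np.degrees(np.linalg.norm(w)).round(2))
    Rc=R0;p=s["tcp_pos"]
    for i in range(n):
        Rn=Rc@Ro.from_rotvec(w).as_matrix();Fn=F0+(np.asarray(F)-F0)*(i+1)/n;pn=Fn-Rn@[0,L,0]
        print(json.dumps({"travel":[round(float(v),dec) for v in Rc.T@(pn-p)/1000],"angular":[round(float(v),3) for v in w]}));Rc,p=Rn,pn
E
python3 - <<'E'
from h import *
planf([547.0,-258.1,77],tilt(-5,0.28),8,3)
E
```

```text
foot now [ -7.95  -61.523  50.068] per row deg 1.95
{"travel": [0.003, 0.004, 0.008], "angular": [-0.0, 0.001, 0.034]}
{"travel": [0.003, 0.004, 0.008], "angular": [-0.0, 0.001, 0.034]}
{"travel": [0.003, 0.004, 0.008], "angular": [-0.0, 0.001, 0.034]}
{"travel": [0.003, 0.004, 0.008], "angular": [-0.0, 0.001, 0.034]}
{"travel": [0.003, 0.004, 0.008], "angular": [-0.0, 0.001, 0.034]}
{"travel": [0.003, 0.004, 0.008], "angular": [-0.0, 0.001, 0.034]}
{"travel": [0.004, 0.004, 0.008], "angular": [-0.0, 0.001, 0.034]}
{"travel": [0.004, 0.004, 0.008], "angular": [-0.0, 0.001, 0.034]}
```

drive_tool([
  {"travel": [0.003,0.003,0.008],"angular": [0,0.001,0.034]},
  {"travel": [0.003,0.003,0.008],"angular": [0,0.001,0.034]},
  {"travel": [0.003,0.003,0.008],"angular": [0,0.001,0.034]},
  {"travel": [0.003,0.003,0.008],"angular": [0,0.001,0.034]},
  {"travel": [0.003,0.003,0.008],"angular": [0,0.001,0.034]},
  {"travel": [0.003,0.003,0.008],"angular": [0,0.001,0.034]},
  {"travel": [0.003,0.003,0.006],"angular": [0,0.001,0.034]},
  {"travel": [0.003,0.003,0.002],"angular": [0,0,0.03]},
  {"travel": [0,0,0],"angular": [0,0,0]},
  {"travel": [0,0,0],"angular": [0,0,0]},
])

```text
time: 7.55
tcp_pos: [569.3, -251.2, 160.0]
tcp_rot: [[0.959, -0.272, 0.078], [-0.075, 0.023, 0.997], [-0.273, -0.962, 0.002]]
contact_force: [0.2, -0.4, -3.0]
grip_width: 21.8
```

```bash
python3 - <<'E'
from h import *
st()
planf([547.0,-258.1,70],tilt(-5,0.28),3,4)
E
```

```text
t 7.55 p [ 569.335 -251.188  160.03 ] F [ 0.187 -0.441 -3.05 ] M [-0.127 -0.237 -0.022] w 21.81121745173902 q [-0.39   0.574  1.315 -0.082  1.517 -0.296]
[[ 0.959 -0.272  0.078]
 [-0.075  0.023  0.997]
 [-0.273 -0.962  0.002]]
foot now [ 2.004  8.593 32.125] per row deg 0.19
{"travel": [0.0013, 0.0063, -0.0029], "angular": [0.0, 0.003, 0.001]}
{"travel": [0.0013, 0.0063, -0.0029], "angular": [0.0, 0.003, 0.001]}
{"travel": [0.0013, 0.0063, -0.0029], "angular": [0.0, 0.003, 0.001]}
```

drive_tool([
  {"travel": [0.0013,0.006,-0.003],"angular": [0,0.003,0.001]},
  {"travel": [0.0013,0.006,-0.003],"angular": [0,0.003,0.001]},
  {"travel": [0.0013,0.004,-0.003],"angular": [0,0.003,0.001]},
  {"travel": [0,0,0],"angular": [0,0,0]},
  {"travel": [0,0,0],"angular": [0,0,0]},
])

```text
time: 7.97
tcp_pos: [566.9, -260.6, 144.1]
tcp_rot: [[0.959, -0.271, 0.087], [-0.085, 0.022, 0.996], [-0.272, -0.962, -0.002]]
contact_force: [-0.5, 0.5, -2.8]
grip_width: 22.0
```

```bash
python3 - <<'E'
from h import *
st()
planf([547.0,-258.1,67],tilt(-5,0.28),2,4)
m=bot.camera_model("wrist");im=bot.snapshot("wrist");sc=bot.snapshot("scene")
cv2.imwrite("pics/w4.png",cv2.resize(im[150:300,200:360,::-1],None,fx=5,fy=4,interpolation=cv2.INTER_CUBIC)[:600])
cv2.imwrite("pics/s4.png",cv2.resize(sc[100:220,190:320,::-1],None,fx=5,fy=5,interpolation=cv2.INTER_CUBIC))
print(proj("wrist",[547.3,-258.1,57],m))
E
```

```text
t 7.9667 p [ 566.934 -260.639  144.1  ] F [-0.529  0.477 -2.76 ] M [-0.092 -0.275  0.019] w 21.991701987485254 q [-0.403  0.586  1.335 -0.087  1.484 -0.296]
[[ 0.959 -0.271  0.087]
 [-0.085  0.022  0.996]
 [-0.272 -0.962 -0.002]]
foot now [-0.335 -0.941 16.175] per row deg 0.15
{"travel": [0.001, 0.003, 0.0004], "angular": [0.001, -0.0, 0.002]}
{"travel": [0.001, 0.003, 0.0004], "angular": [0.001, -0.0, 0.002]}
[284.757 218.713]
```

View pics/w4.png

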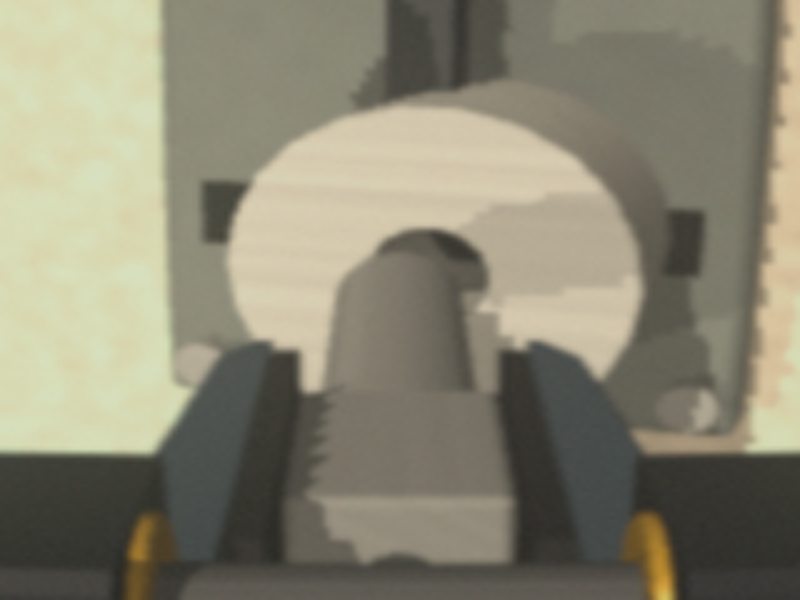

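View pics/s4.png

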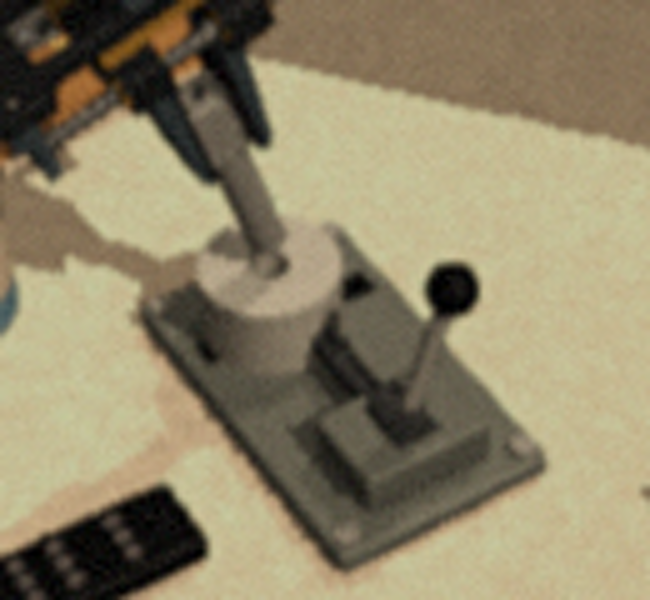

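The foot hovers over the bore, tilted about 16°. The bore's rear rim shows at crop (430,235) and the foot's far edge at (400,255), centred to within about 1 mm. Now I'll lower slowly.

```bash
python3 - <<'E'
from h import *
planf([547.0,-258.1,61.5],tilt(-5,0.28),5,4)
E
```

```text
foot now [-0.18  -0.967 16.312] per row deg 0.06
{"travel": [0.0007, 0.0023, 0.0002], "angular": [0.0, -0.0, 0.001]}
{"travel": [0.0007, 0.0023, 0.0002], "angular": [0.0, -0.0, 0.001]}
{"travel": [0.0007, 0.0023, 0.0002], "angular": [0.0, -0.0, 0.001]}
{"travel": [0.0007, 0.0023, 0.0002], "angular": [0.0, -0.0, 0.001]}
{"travel": [0.0007, 0.0023, 0.0002], "angular": [0.0, -0.0, 0.001]}
```

drive_tool([
  {"travel": [0.0007,0.0023,0.0003],"angular": [0,0,0.001]},
  {"travel": [0.0007,0.0023,0.0003],"angular": [0,0,0.001]},
  {"travel": [0.0007,0.0023,0.0003],"angular": [0,0,0.001]},
  {"travel": [0.0007,0.0023,0.0003],"angular": [0,0,0.001]},
  {"travel": [0.0003,0.001,0],"angular": [0,0,0]},
  {"travel": [0,0,0],"angular": [0,0,0]},
])

```text
time: 8.57
tcp_pos: [567.6, -259.6, 133.0]
tcp_rot: [[0.958, -0.274, 0.088], [-0.085, 0.022, 0.996], [-0.275, -0.962, -0.002]]
contact_force: [1.1, -0.1, -2.4]
grip_width: 21.6
```

```bash
python3 - <<'E'
from h import *
st()
planf([547.0,-258.1,56],tilt(-5,0.28),5,4)
E
```

```text
t 8.5667 p [ 567.578 -259.642  133.006] F [ 1.1   -0.081 -2.446] M [-0.142 -0.296  0.044] w 21.610853759575683 q [-0.401  0.595  1.346 -0.087  1.465 -0.292]
[[ 0.958 -0.274  0.088]
 [-0.085  0.022  0.996]
 [-0.275 -0.962 -0.002]]
foot now [0.105 0.062 5.139] per row deg 0.04
{"travel": [0.0003, 0.0012, -0.0], "angular": [0.0, -0.0, 0.0]}
{"travel": [0.0003, 0.0012, -0.0], "angular": [0.0, -0.0, 0.0]}
{"travel": [0.0003, 0.0012, -0.0], "angular": [0.0, -0.0, 0.0]}
{"travel": [0.0003, 0.0012, -0.0001], "angular": [0.0, -0.0, 0.0]}
{"travel": [0.0003, 0.0012, -0.0001], "angular": [0.0, -0.0, 0.0]}
```

drive_tool([
  {"travel": [0.0002,0.0012,0],"angular": [0,0,0]},
  {"travel": [0.0002,0.0012,0],"angular": [0,0,0]},
  {"travel": [0.0002,0.0012,0],"angular": [0,0,0]},
  {"travel": [0,0,0],"angular": [0,0,0]},
  {"travel": [0,0,0],"angular": [0,0,0]},
])

```text
time: 8.98
tcp_pos: [567.2, -259.5, 128.9]
tcp_rot: [[0.958, -0.274, 0.087], [-0.085, 0.022, 0.996], [-0.275, -0.962, -0.002]]
contact_force: [0.4, -0.2, -3.2]
grip_width: 21.9
```

```bash
python3 - <<'E'
from h import *
st()
planf([547.0,-258.1,55],tilt(-5,0.28),3,4)
im=bot.snapshot("wrist")
cv2.imwrite("pics/w5.png",cv2.resize(im[170:270,220:350,::-1],None,fx=6,fy=6,interpolation=cv2.INTER_CUBIC)[:600])
E
```

```text
t 8.9833 p [ 567.224 -259.45   128.878] F [ 0.366 -0.247 -3.247] M [-0.13  -0.225  0.002] w 21.856994391259576 q [-0.401  0.598  1.353 -0.088  1.456 -0.291]
[[ 0.958 -0.274  0.087]
 [-0.085  0.022  0.996]
 [-0.275 -0.962 -0.002]]
foot now [-0.262  0.249  1.015] per row deg 0.06
{"travel": [0.0003, 0.001, -0.0001], "angular": [0.001, -0.0, 0.001]}
{"travel": [0.0003, 0.001, -0.0001], "angular": [0.001, -0.0, 0.001]}
{"travel": [0.0003, 0.001, -0.0001], "angular": [0.001, -0.0, 0.001]}
```

View pics/w5.png

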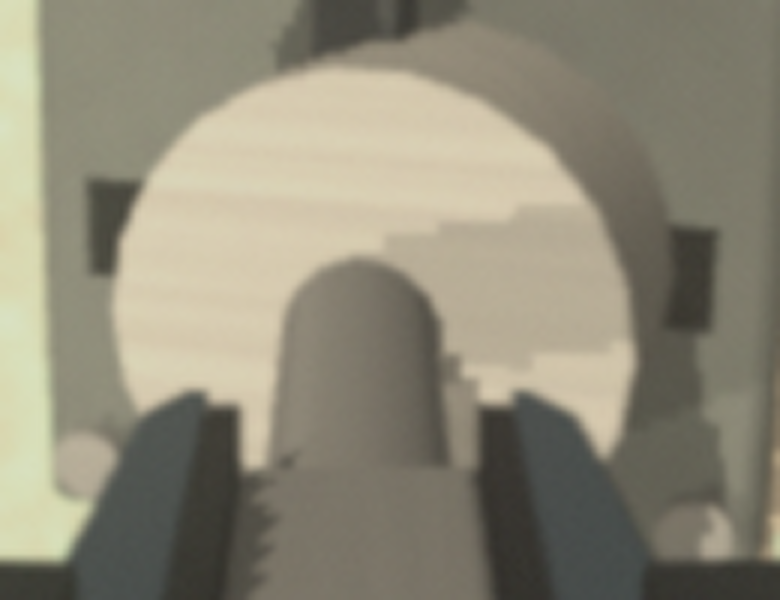

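The foot covers the bore and there is no contact force yet. I'll continue in small steps, shifting slightly to -y.

drive_tool([
  {"travel": [0.0003,0.001,-0.0003],"angular": [0,0,0.001]},
  {"travel": [0.0002,0.001,-0.0002],"angular": [0,0,0]},
  {"travel": [0,0,0],"angular": [0,0,0]},
  {"travel": [0,0,0],"angular": [0,0,0]},
])

```text
time: 9.37
tcp_pos: [567.2, -260.1, 126.9]
tcp_rot: [[0.958, -0.274, 0.088], [-0.085, 0.022, 0.996], [-0.275, -0.961, -0.003]]
contact_force: [1.1, -1.1, -3.4]
grip_width: 21.6
```

```bash
python3 - <<'E'
from h import *
st()
planf([547.0,-258.1,55],tilt(-5,0.28),2,4)
E
```

```text
t 9.3667 p [ 567.213 -260.115  126.869] F [ 1.067 -1.087 -3.354] M [-0.093 -0.273  0.005] w 21.64070709310607 q [-0.401  0.6    1.354 -0.088  1.453 -0.291]
[[ 0.958 -0.274  0.088]
 [-0.085  0.022  0.996]
 [-0.275 -0.961 -0.003]]
foot now [-0.315 -0.426 -0.983] per row deg 0.08
{"travel": [0.0002, 0.0005, 0.0001], "angular": [0.001, -0.001, 0.001]}
{"travel": [0.0002, 0.0005, 0.0001], "angular": [0.001, -0.001, 0.001]}
```

drive_tool([
  {"travel": [0.0002,0.001,0.0001],"angular": [0,0,0]},
  {"travel": [0,0,0],"angular": [0,0,0]},
  {"travel": [0,0,0],"angular": [0,0,0]},
])

```text
time: 9.62
tcp_pos: [567.1, -260.1, 125.8]
tcp_rot: [[0.958, -0.274, 0.088], [-0.085, 0.021, 0.996], [-0.275, -0.961, -0.003]]
contact_force: [0.2, -0.8, -3.5]
grip_width: 21.9
```

```bash
python3 - <<'E'
from h import *
st()
planf([547.1,-258.2,54.5],tilt(-5,0.0),8,4)
E
```

```text
t 9.6167 p [ 567.143 -260.139  125.771] F [ 0.158 -0.832 -3.491] M [-0.168 -0.212 -0.013] w 21.866651261361522 q [-0.401  0.6    1.356 -0.088  1.451 -0.291]
[[ 0.958 -0.274  0.088]
 [-0.085  0.021  0.996]
 [-0.275 -0.961 -0.003]]
foot now [-0.381 -0.466 -2.082] per row deg 2.0
{"travel": [-0.0025, 0.0001, 0.0], "angular": [0.0, -0.0, -0.035]}
{"travel": [-0.0025, 0.0001, 0.0], "angular": [0.0, -0.0, -0.035]}
{"travel": [-0.0025, 0.0001, 0.0], "angular": [0.0, -0.0, -0.035]}
{"travel": [-0.0025, 0.0001, 0.0], "angular": [0.0, -0.0, -0.035]}
{"travel": [-0.0025, 0.0001, 0.0], "angular": [0.0, -0.0, -0.035]}
{"travel": [-0.0025, 0.0001, 0.0], "angular": [0.0, -0.0, -0.035]}
{"travel": [-0.0025, 0.0001, 0.0], "angular": [0.0, -0.0, -0.035]}
{"travel": [-0.0025, 0.0001, 0.0], "angular": [0.0, -0.0, -0.035]}
```

No contact force, with the low edge about 4.8 mm inside the bore. I'll straighten in two stages.

drive_tool([
  {"travel": [-0.0025,0.0001,0],"angular": [0,0,-0.035]},
  {"travel": [-0.0025,0.0001,0],"angular": [0,0,-0.035]},
  {"travel": [-0.0025,0.0001,0],"angular": [0,0,-0.035]},
  {"travel": [0,0,0],"angular": [0,0,0]},
  {"travel": [0,0,0],"angular": [0,0,0]},
])

```text
time: 10.03
tcp_pos: [558.8, -259.8, 127.0]
tcp_rot: [[0.981, -0.172, 0.087], [-0.086, 0.011, 0.996], [-0.172, -0.985, -0.004]]
contact_force: [-0.2, 1.0, -2.6]
grip_width: 21.5
```

```bash
python3 - <<'E'
from h import *
st()
planf([547.1,-258.2,54],tilt(-5,0.0),6,4)
E
```

```text
t 10.0333 p [ 558.761 -259.767  126.967] F [-0.179  0.969 -2.61 ] M [-0.116 -0.238  0.009] w 21.469326184523954 q [-0.421  0.531  1.459 -0.062  1.314 -0.313]
[[ 0.981 -0.172  0.087]
 [-0.086  0.011  0.996]
 [-0.172 -0.985 -0.004]]
foot now [-1.222 -0.835 -2.629] per row deg 1.66
{"travel": [-0.002, 0.0001, 0.0001], "angular": [0.001, -0.0, -0.029]}
{"travel": [-0.002, 0.0001, 0.0001], "angular": [0.001, -0.0, -0.029]}
{"travel": [-0.002, 0.0001, 0.0001], "angular": [0.001, -0.0, -0.029]}
{"travel": [-0.002, 0.0001, 0.0001], "angular": [0.001, -0.0, -0.029]}
{"travel": [-0.002, 0.0001, 0.0001], "angular": [0.001, -0.0, -0.029]}
{"travel": [-0.002, 0.0001, 0.0001], "angular": [0.001, -0.0, -0.029]}
```

drive_tool([
  {"travel": [-0.0017,0.0001,0.0001],"angular": [0,0,-0.029]},
  {"travel": [-0.0017,0.0001,0.0001],"angular": [0,0,-0.029]},
  {"travel": [-0.0017,0.0001,0.0001],"angular": [0,0,-0.029]},
  {"travel": [0,0,0],"angular": [0,0,0]},
  {"travel": [0,0,0],"angular": [0,0,0]},
])

```text
time: 10.45
tcp_pos: [553.8, -259.0, 126.9]
tcp_rot: [[0.992, -0.09, 0.086], [-0.086, 0.004, 0.996], [-0.09, -0.996, -0.004]]
contact_force: [0.5, 0.1, -1.3]
grip_width: 22.0
```

```bash
python3 - <<'E'
from h import *
st()
planf([546.6,-258.5,54],tilt(-5,0.0),3,4)
E
```

```text
t 10.45 p [ 553.781 -259.045  126.881] F [ 0.475  0.13  -1.319] M [-0.109 -0.092 -0.039] w 21.951348429233846 q [-0.437  0.482  1.537 -0.037  1.206 -0.337]
[[ 0.992 -0.09   0.086]
 [-0.086  0.004  0.996]
 [-0.09  -0.996 -0.004]]
foot now [-0.163 -0.644 -3.519] per row deg 1.73
{"travel": [-0.0024, -0.0001, -0.0], "angular": [0.001, 0.0, -0.03]}
{"travel": [-0.0024, -0.0001, -0.0], "angular": [0.001, 0.0, -0.03]}
{"travel": [-0.0024, -0.0001, -0.0], "angular": [0.001, 0.0, -0.03]}
```

drive_tool([
  {"travel": [-0.0022,-0.0001,0],"angular": [0.001,0,-0.03]},
  {"travel": [-0.0022,-0.0001,0],"angular": [0.001,0,-0.03]},
  {"travel": [-0.0022,-0.0001,0],"angular": [0.001,0,-0.03]},
  {"travel": [0,0,0],"angular": [0,0,0]},
  {"travel": [0,0,0],"angular": [0,0,0]},
])

```text
time: 10.87
tcp_pos: [548.2, -258.8, 126.3]
tcp_rot: [[0.996, -0.006, 0.084], [-0.084, -0.0, 0.996], [-0.006, -1.0, -0.001]]
contact_force: [-0.9, 0.5, -3.0]
grip_width: 21.8
```

```bash
python3 - <<'E'
from h import *
st()
planf([547,-258.5,51],tilt(-5,0.0),3,4)
E
```

```text
t 10.8667 p [ 548.246 -258.8    126.255] F [-0.896  0.487 -2.993] M [-0.076 -0.008  0.04 ] w 21.77539813059905 q [-0.459  0.436  1.615 -0.003  1.096 -0.373]
[[ 0.996 -0.006  0.084]
 [-0.084 -0.     0.996]
 [-0.006 -1.    -0.001]]
foot now [ 0.51  -0.704 -4.443] per row deg 0.13
{"travel": [-0.0004, 0.0005, 0.0001], "angular": [0.0, 0.001, -0.002]}
{"travel": [-0.0004, 0.0005, 0.0001], "angular": [0.0, 0.001, -0.002]}
{"travel": [-0.0004, 0.0005, 0.0001], "angular": [0.0, 0.001, -0.002]}
```

drive_tool([
  {"travel": [-0.0002,0.0015,0.0002],"angular": [0,0,-0.003]},
  {"travel": [0,0.0015,0],"angular": [0,0,-0.003]},
  {"travel": [0,0.0015,0],"angular": [0,0,0]},
  {"travel": [0,0,0],"angular": [0,0,0]},
])

```text
time: 11.2
tcp_pos: [548.6, -258.9, 120.7]
tcp_rot: [[0.997, -0.005, 0.082], [-0.082, -0.001, 0.997], [-0.005, -1.0, -0.001]]
contact_force: [-0.4, -0.1, -2.2]
grip_width: 21.8
```

```bash
python3 - <<'E'
from h import *
st()
planf([547,-258.5,45],tilt(-5,0.0),3,4)
E
```

```text
t 11.2 p [ 548.557 -258.853  120.695] F [-0.412 -0.093 -2.245] M [-0.207  0.351 -0.011] w 21.82684964920253 q [-0.458  0.44   1.623 -0.003  1.083 -0.375]
[[ 0.997 -0.005  0.082]
 [-0.082 -0.001  0.997]
 [-0.005 -1.    -0.001]]
foot now [  0.894  -0.797 -10.004] per row deg 0.13
{"travel": [-0.0005, 0.0007, 0.0001], "angular": [0.0, 0.002, -0.002]}
{"travel": [-0.0005, 0.0007, 0.0001], "angular": [0.0, 0.002, -0.002]}
{"travel": [-0.0005, 0.0007, 0.0001], "angular": [0.0, 0.002, -0.002]}
```

drive_tool([
  {"travel": [-0.0003,0.001,0.0002],"angular": [0,0,0]},
  {"travel": [0,0.001,0],"angular": [0,0,0]},
  {"travel": [0,0.001,0],"angular": [0,0,0]},
  {"travel": [0,0,0],"angular": [0,0,0]},
])

```text
time: 11.53
tcp_pos: [548.6, -258.8, 116.9]
tcp_rot: [[0.997, -0.006, 0.082], [-0.082, -0.001, 0.997], [-0.006, -1.0, -0.001]]
contact_force: [-0.5, -1.0, -2.6]
grip_width: 21.9
```

```bash
python3 - <<'E'
from h import *
st();print(foot()-np.r_[B,57])
E
```

```text
t 11.5333 p [ 548.57  -258.831  116.91 ] F [-0.478 -1.003 -2.553] M [-0.207  0.276  0.031] w 21.868089474661698 q [-0.458  0.444  1.627 -0.004  1.076 -0.374]
[[ 0.997 -0.006  0.082]
 [-0.082 -0.001  0.997]
 [-0.006 -1.    -0.001]]
[  0.834  -0.792 -13.789]
```

Sliding with negligible force, so I'll continue down.

drive_tool([
  {"travel": [0,0.0015,0],"angular": [0,0,0.001]},
  {"travel": [0,0.0015,0],"angular": [0,0,0]},
  {"travel": [0,0.0015,0],"angular": [0,0,0]},
  {"travel": [0,0.0015,0],"angular": [0,0,0]},
  {"travel": [0,0.0015,0],"angular": [0,0,0]},
])

```text
time: 11.95
tcp_pos: [548.6, -258.9, 109.1]
tcp_rot: [[0.997, -0.007, 0.082], [-0.082, -0.001, 0.997], [-0.007, -1.0, -0.001]]
contact_force: [-1.4, 0.0, -2.1]
grip_width: 21.6
```

```bash
python3 - <<'E'
from h import *
st();print(foot()-np.r_[B,57])
E
```

```text
t 11.95 p [ 548.602 -258.854  109.087] F [-1.358  0.044 -2.143] M [-0.25   0.331  0.008] w 21.597618041375604 q [-0.458  0.452  1.636 -0.004  1.059 -0.374]
[[ 0.997 -0.007  0.082]
 [-0.082 -0.001  0.997]
 [-0.007 -1.    -0.001]]
[  0.814  -0.824 -21.611]
```

drive_tool([
  {"travel": [0,0.0015,0],"angular": [0,0,0.002]},
  {"travel": [0,0.0015,0],"angular": [0,0,0]},
  {"travel": [0,0.0015,0],"angular": [0,0,0]},
  {"travel": [0,0.0015,0],"angular": [0,0,0]},
  {"travel": [0,0.0015,0],"angular": [0,0,0]},
  {"travel": [0,0.0015,0],"angular": [0,0,0]},
  {"travel": [0,0.0015,0],"angular": [0,0,0]},
])

```text
time: 12.53
tcp_pos: [548.6, -258.9, 97.4]
tcp_rot: [[0.997, -0.009, 0.082], [-0.082, -0.001, 0.997], [-0.009, -1.0, -0.001]]
contact_force: [-1.0, -0.2, -2.2]
grip_width: 21.4
```

```bash
python3 - <<'E'
from h import *
st();print(foot()-np.r_[B,57])
E
```

```text
t 12.5333 p [ 548.568 -258.89    97.398] F [-1.006 -0.192 -2.229] M [-0.209  0.366 -0.001] w 21.42564910816829 q [-0.457  0.464  1.649 -0.005  1.037 -0.373]
[[ 0.997 -0.009  0.082]
 [-0.082 -0.001  0.997]
 [-0.009 -1.    -0.001]]
[  0.631  -0.846 -33.3  ]
```

drive_tool([
  {"travel": [0,0.001,0],"angular": [0,0,0.001]},
  {"travel": [0,0.001,0],"angular": [0,0,0]},
  {"travel": [0,0.001,0],"angular": [0,0,0]},
  {"travel": [0,0.001,0],"angular": [0,0,0]},
  {"travel": [0,0,0],"angular": [0,0,0]},
])

```text
time: 12.95
tcp_pos: [548.5, -258.8, 92.6]
tcp_rot: [[0.997, -0.01, 0.082], [-0.082, -0.0, 0.997], [-0.01, -1.0, -0.001]]
contact_force: [-0.9, -0.8, -2.6]
grip_width: 21.7
```

```bash
python3 - <<'E'
from h import *
st();print(foot()-np.r_[B,57])
E
```

```text
t 12.95 p [ 548.54  -258.837   92.576] F [-0.885 -0.783 -2.571] M [-0.243  0.32  -0.054] w 21.74687260325878 q [-0.457  0.469  1.654 -0.006  1.028 -0.372]
[[ 0.997 -0.01   0.082]
 [-0.082 -0.     0.997]
 [-0.01  -1.    -0.001]]
[  0.514  -0.77  -38.12 ]
```

About 3.9 mm remain. The next steps are small and will stop on touch.

drive_tool([
  {"travel": [0,0.001,0],"angular": [0,0,0]},
  {"travel": [0,0.001,0],"angular": [0,0,0]},
  {"travel": [0,0,0],"angular": [0,0,0]},
])

```text
time: 13.2
tcp_pos: [548.5, -258.9, 90.5]
tcp_rot: [[0.997, -0.01, 0.082], [-0.082, -0.001, 0.997], [-0.01, -1.0, -0.001]]
contact_force: [-1.0, -0.8, -3.2]
grip_width: 21.9
```

drive_tool([
  {"travel": [0,0.0006,0],"angular": [0,0,0]},
  {"travel": [0,0.0006,0],"angular": [0,0,0]},
  {"travel": [0,0,0],"angular": [0,0,0]},
])

```text
time: 13.45
tcp_pos: [548.5, -258.9, 89.2]
tcp_rot: [[0.997, -0.01, 0.082], [-0.082, -0.001, 0.997], [-0.01, -1.0, -0.001]]
contact_force: [-0.6, -0.7, -3.0]
grip_width: 21.7
```

```bash
python3 - <<'E'
from h import *
st();print(foot()-np.r_[B,57])
E
```

```text
t 13.45 p [ 548.534 -258.904   89.172] F [-0.553 -0.651 -3.038] M [-0.167  0.313  0.016] w 21.68702725151275 q [-0.457  0.472  1.658 -0.006  1.02  -0.372]
[[ 0.997 -0.01   0.082]
 [-0.082 -0.001  0.997]
 [-0.01  -1.    -0.001]]
[  0.522  -0.848 -41.524]
```

drive_tool([
  {"travel": [0,0.0005,0],"angular": [0,0,0]},
  {"travel": [0,0.0003,0],"angular": [0,0,0]},
  {"travel": [0,0,0],"angular": [0,0,0]},
])

```text
time: 13.7
tcp_pos: [548.5, -258.9, 88.8]
tcp_rot: [[0.997, -0.009, 0.082], [-0.082, -0.001, 0.997], [-0.009, -1.0, -0.001]]
contact_force: [-0.9, 0.3, -3.5]
grip_width: 21.4
```

drive_tool([
  {"travel": [0,0.0005,0],"angular": [0,0,0]},
  {"travel": [0,0,0],"angular": [0,0,0]},
])

```text
time: 13.87
tcp_pos: [548.5, -258.9, 88.8]
tcp_rot: [[0.997, -0.009, 0.082], [-0.082, -0.001, 0.997], [-0.009, -1.0, -0.002]]
contact_force: [-1.3, -0.3, -3.4]
grip_width: 22.0
```

drive_tool([
  {"travel": [0,0.0005,0],"angular": [0,0,0]},
  {"travel": [0,0,0],"angular": [0,0,0]},
])

```text
time: 14.03
tcp_pos: [548.5, -258.9, 88.8]
tcp_rot: [[0.997, -0.009, 0.082], [-0.082, -0.001, 0.997], [-0.009, -1.0, -0.002]]
contact_force: [-0.3, -0.6, -2.9]
grip_width: 21.6
```

The descent stopped at TCP z = 88.8 against 88.7 expected, so the post is home. Now release and look.

drive_tool([
  {"travel": [0,0,0],"angular": [0,0,0]},
  {"travel": [0,0,0],"angular": [0,0,0]},
  {"travel": [0,0,0],"angular": [0,0,0]},
  {"travel": [0,0,0],"angular": [0,0,0]},
  {"travel": [0,0,0],"angular": [0,0,0]},
], hand=0.06)

```text
time: 14.45
tcp_pos: [551.7, -259.3, 89.7]
tcp_rot: [[0.997, -0.002, 0.083], [-0.083, -0.002, 0.997], [-0.001, -1.0, -0.002]]
contact_force: [-0.3, 0.4, -0.8]
grip_width: 52.2
```

drive_tool([
  {"travel": [0,-0.01,0],"angular": [0,0,0]},
  {"travel": [0,-0.015,0],"angular": [0,0,0]},
  {"travel": [0,-0.02,0],"angular": [0,0,0]},
  {"travel": [0,-0.02,0],"angular": [0,0,0]},
  {"travel": [0,-0.02,0],"angular": [0,0,0]},
  {"travel": [0,-0.01,0],"angular": [0,0,0]},
  {"travel": [0,0,0],"angular": [0,0,0]},
])

```text
time: 15.03
tcp_pos: [552.6, -258.8, 192.2]
tcp_rot: [[0.997, -0.0, 0.083], [-0.083, -0.002, 0.997], [0.0, -1.0, -0.002]]
contact_force: [0.4, -0.2, 0.2]
grip_width: 60.1
```

```bash
python3 - <<'E'
from h import *
st()
sc=bot.snapshot("scene")
cv2.imwrite("pics/s6.png",cv2.resize(sc[100:220,190:320,::-1],None,fx=5,fy=5,interpolation=cv2.INTER_CUBIC))
for z in (15,125): print(z,proj("scene",[547.8,-258.9,z]))
E
```

```text
t 15.0333 p [ 552.558 -258.844  192.2  ] F [ 0.363 -0.241  0.152] M [-0.105  0.045 -0.022] w 60.05813821479876 q [-0.456  0.388  1.516 -0.002  1.237 -0.372]
[[ 0.997 -0.     0.083]
 [-0.083 -0.002  0.997]
 [ 0.    -1.    -0.002]]
15 [244.119 164.105]
125 [241.49  131.439]
```

View pics/s6.png

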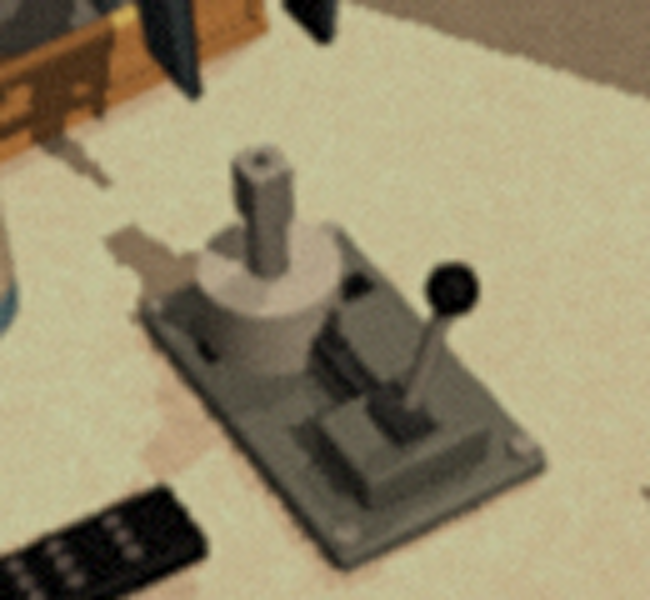

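The picture shows the post upright in the sleeve with its top at (242.2,131.6). The fully home prediction is (241.5,131.4), so it is home. Next I'll go to the lever's near side with the fingers shut.

```bash
python3 - <<'E'
from h import *
plan([472,-142,185],Rdown(-5),6,3)
E
```

```text
per row deg 0.05 mm 23.648399922239285
{"travel": [-0.015, 0.001, 0.018], "angular": [0.0, 0.001, -0.0]}
{"travel": [-0.015, 0.001, 0.018], "angular": [0.0, 0.001, -0.0]}
{"travel": [-0.015, 0.001, 0.018], "angular": [0.0, 0.001, -0.0]}
{"travel": [-0.015, 0.001, 0.018], "angular": [0.0, 0.001, -0.0]}
{"travel": [-0.015, 0.001, 0.018], "angular": [0.0, 0.001, -0.0]}
{"travel": [-0.015, 0.001, 0.018], "angular": [0.0, 0.001, -0.0]}
```

drive_tool([
  {"travel": [-0.015,0,0.018],"angular": [0,0,0]},
  {"travel": [-0.015,0,0.018],"angular": [0,0,0]},
  {"travel": [-0.015,0,0.018],"angular": [0,0,0]},
  {"travel": [-0.015,0,0.018],"angular": [0,0,0]},
  {"travel": [-0.015,0,0.018],"angular": [0,0,0]},
  {"travel": [-0.01,0,0.01],"angular": [0,0,0]},
  {"travel": [0,0,0],"angular": [0,0,0]},
], hand=0, force=10)

```text
time: 15.67
tcp_pos: [470.0, -147.7, 185.9]
tcp_rot: [[0.996, -0.008, 0.085], [-0.085, 0.001, 0.996], [-0.008, -1.0, 0.0]]
contact_force: [-0.8, -0.0, 0.7]
grip_width: 16.2
```

```bash
python3 - <<'E'
from h import *
st()
m=bot.camera_model("wrist");im=bot.snapshot("wrist");cv2.imwrite("pics/w7.png",im[:,:,::-1]);print(proj("wrist",[522,-147,109],m))
plan([472,-144,97],Rdown(-5),6,3)
E
```

```text
t 15.6667 p [ 469.965 -147.749  185.913] F [-0.771 -0.02   0.691] M [-0.078  0.095  0.01 ] w 16.162749946667425 q [-0.327  0.216  1.785 -0.002  1.148 -0.241]
[[ 0.996 -0.008  0.085]
 [-0.085  0.001  0.996]
 [-0.008 -1.     0.   ]]
[344.748 218.274]
per row deg 0.07 mm 14.853359905124258
{"travel": [0.0, 0.015, 0.001], "angular": [0.0, 0.0, -0.001]}
{"travel": [0.0, 0.015, 0.001], "angular": [0.0, 0.0, -0.001]}
{"travel": [0.0, 0.015, 0.001], "angular": [0.0, 0.0, -0.001]}
{"travel": [0.0, 0.015, 0.001], "angular": [0.0, 0.0, -0.001]}
{"travel": [0.0, 0.015, 0.001], "angular": [0.0, 0.0, -0.001]}
{"travel": [0.0, 0.015, 0.001], "angular": [0.0, 0.0, -0.001]}
```

View pics/w7.png

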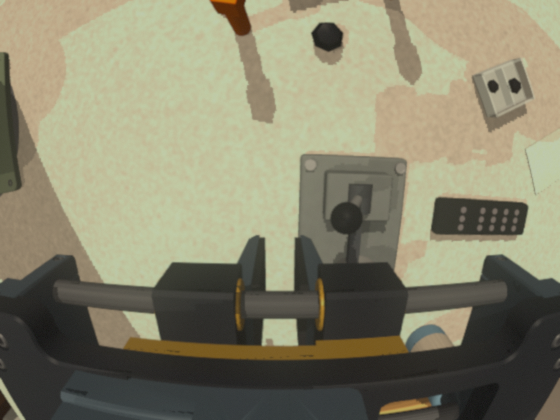

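The knob is at (346,217), where predicted, and the fingers are clear on its near side. Descend.

drive_tool([
  {"travel": [0,0.015,0.001],"angular": [0,0,0]},
  {"travel": [0,0.015,0.001],"angular": [0,0,0]},
  {"travel": [0,0.015,0.001],"angular": [0,0,0]},
  {"travel": [0,0.015,0.001],"angular": [0,0,0]},
  {"travel": [0,0.012,0],"angular": [0,0,0]},
  {"travel": [0,0.008,0],"angular": [0,0,0]},
  {"travel": [0,0,0],"angular": [0,0,0]},
])

```text
time: 16.3
tcp_pos: [477.3, -150.5, 101.6]
tcp_rot: [[0.996, -0.001, 0.087], [-0.087, -0.004, 0.996], [-0.0, -1.0, -0.004]]
contact_force: [0.2, -0.7, 0.4]
grip_width: 0.7
```

drive_tool([
  {"travel": [0.006,0,0],"angular": [0,0,0]},
  {"travel": [0.006,0,0],"angular": [0,0,0]},
  {"travel": [0.006,0,0],"angular": [0,0,0]},
  {"travel": [0.006,0,0],"angular": [0,0,0]},
  {"travel": [0.006,0,0],"angular": [0,0,0]},
])

```text
time: 16.72
tcp_pos: [510.9, -155.0, 103.1]
tcp_rot: [[0.996, 0.0, 0.088], [-0.088, -0.005, 0.996], [0.001, -1.0, -0.005]]
contact_force: [-1.1, -0.1, 0.8]
grip_width: 0.2
```

```bash
python3 - <<'E'
from h import *
st()
E
```

```text
t 16.7167 p [ 510.926 -155.041  103.088] F [-1.087 -0.117  0.799] M [-0.078  0.315 -0.01 ] w 0.17482560445487252 q [-0.313  0.352  1.822 -0.006  0.966 -0.222]
[[ 0.996  0.     0.088]
 [-0.088 -0.005  0.996]
 [ 0.001 -1.    -0.005]]
```

drive_tool([
  {"travel": [0.006,0.001,0.001],"angular": [0,0,0]},
  {"travel": [0.006,0.001,0.001],"angular": [0,0,0]},
  {"travel": [0.006,0.001,0.001],"angular": [0,0,0]},
  {"travel": [0.004,0,0.001],"angular": [0,0,0]},
  {"travel": [0.004,0,0],"angular": [0,0,0]},
])

```text
time: 17.13
tcp_pos: [541.6, -153.6, 101.0]
tcp_rot: [[0.996, 0.003, 0.087], [-0.087, -0.006, 0.996], [0.004, -1.0, -0.006]]
contact_force: [-1.1, -0.3, 0.2]
grip_width: 0.5
```

```bash
python3 - <<'E'
from h import *
st()
sc=bot.snapshot("scene")
cv2.imwrite("pics/s8.png",cv2.resize(sc[100:220,190:320,::-1],None,fx=5,fy=5,interpolation=cv2.INTER_CUBIC))
E
```

```text
t 17.1333 p [ 541.608 -153.588  100.998] F [-1.098 -0.32   0.166] M [-0.096  0.217  0.012] w 0.507858675318173 q [-0.294  0.393  1.759 -0.006  0.984 -0.203]
[[ 0.996  0.003  0.087]
 [-0.087 -0.006  0.996]
 [ 0.004 -1.    -0.006]]
```

View pics/s8.png

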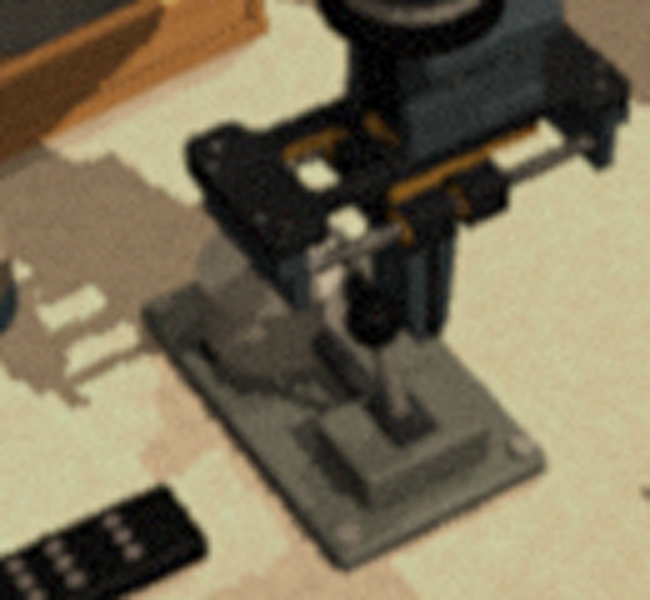

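The lever is moving over and is now past upright. Continue gently to its stop.

drive_tool([
  {"travel": [0.004,0,0],"angular": [0,0,0]},
  {"travel": [0.004,0,0],"angular": [0,0,0]},
  {"travel": [0.003,0,0],"angular": [0,0,0]},
])

```text
time: 17.43
tcp_pos: [553.7, -154.4, 100.6]
tcp_rot: [[0.996, 0.003, 0.087], [-0.087, -0.006, 0.996], [0.003, -1.0, -0.006]]
contact_force: [-0.3, 0.5, -0.6]
grip_width: 0.7
```

drive_tool([
  {"travel": [0.003,0,0],"angular": [0,0,0]},
  {"travel": [0.003,0,0],"angular": [0,0,0]},
])

```text
time: 17.6
tcp_pos: [559.8, -154.9, 100.2]
tcp_rot: [[0.996, 0.001, 0.087], [-0.087, -0.006, 0.996], [0.002, -1.0, -0.006]]
contact_force: [-0.2, 0.2, -0.1]
grip_width: 0.5
```

drive_tool([
  {"travel": [0.003,0,0],"angular": [0,0,0]},
  {"travel": [0.002,0,0],"angular": [0,0,0]},
])

```text
time: 17.77
tcp_pos: [565.2, -155.3, 100.0]
tcp_rot: [[0.996, 0.001, 0.087], [-0.087, -0.005, 0.996], [0.001, -1.0, -0.005]]
contact_force: [-0.8, 0.9, -0.4]
grip_width: 0.3
```

drive_tool([
  {"travel": [0.002,0,0],"angular": [0,0,0]},
  {"travel": [0.002,0,0],"angular": [0,0,0]},
])

```text
time: 17.93
tcp_pos: [566.1, -155.3, 99.8]
tcp_rot: [[0.996, -0.007, 0.087], [-0.087, -0.004, 0.996], [-0.007, -1.0, -0.005]]
contact_force: [-8.0, 0.5, 5.7]
grip_width: 0.4
```

```bash
python3 - <<'E'
from h import *
st()
for n,b in(("scene",(100,220,190,320)),("top",(190,290,300,420))):
    im=bot.snapshot(n);cv2.imwrite(f"pics/{n}9.png",cv2.resize(im[b[0]:b[1],b[2]:b[3],::-1],None,fx=5,fy=5,interpolation=cv2.INTER_CUBIC))
E
```

```text
t 17.9333 p [ 566.105 -155.318   99.824] F [-8.017  0.489  5.716] M [-0.035  1.379  0.067] w 0.3962517066818262 q [-0.284  0.433  1.695 -0.007  1.019 -0.193]
[[ 0.996 -0.007  0.087]
 [-0.087 -0.004  0.996]
 [-0.007 -1.    -0.005]]
```

View pics/scene9.png

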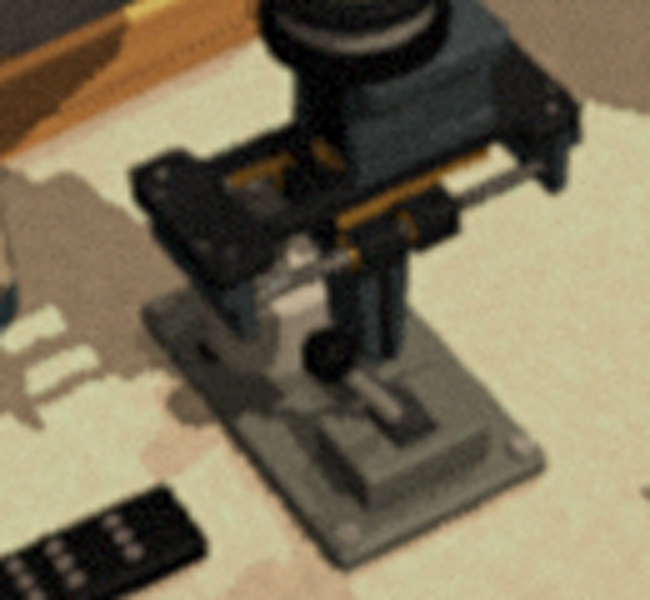

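The reaction jumped to 8 N with the lever leaning to +x, so it has reached its stop. Back off along -x, then up.

drive_tool([
  {"travel": [0,0,0],"angular": [0,0,0]},
  {"travel": [-0.006,0,0],"angular": [0,0,0]},
  {"travel": [-0.012,0,0],"angular": [0,0,0]},
  {"travel": [-0.015,0,0],"angular": [0,0,0]},
  {"travel": [-0.015,0,0],"angular": [0,0,0]},
  {"travel": [-0.015,-0.01,0],"angular": [0,0,0]},
  {"travel": [-0.015,-0.02,0],"angular": [0,0,0]},
  {"travel": [-0.015,-0.03,0],"angular": [0,0,0]},
  {"travel": [-0.015,-0.03,0.01],"angular": [0,0,0]},
  {"travel": [-0.015,-0.03,0.01],"angular": [0,0,0]},
  {"travel": [-0.01,-0.02,0],"angular": [0,0,0]},
  {"travel": [0,0,0],"angular": [0,0,0]},
])

```text
time: 19.03
tcp_pos: [432.4, -122.1, 246.1]
tcp_rot: [[0.996, 0.006, 0.088], [-0.088, -0.006, 0.996], [0.007, -1.0, -0.005]]
contact_force: [0.6, 0.2, 0.1]
grip_width: 0.5
```

```bash
python3 - <<'E'
from h import *
st()
t=bot.snapshot("top");s=bot.snapshot("scene")
cv2.imwrite("pics/top10.png",t[:,:,::-1]);cv2.imwrite("pics/scene10.png",s[:,:,::-1])
cv2.imwrite("pics/s10c.png",cv2.resize(s[100:220,190:320,::-1],None,fx=5,fy=5,interpolation=cv2.INTER_CUBIC))
cv2.imwrite("pics/t10c.png",cv2.resize(t[195:285,305:425,::-1],None,fx=6,fy=6,interpolation=cv2.INTER_CUBIC))
E
```

```text
t 19.0333 p [ 432.404 -122.102  246.106] F [0.626 0.168 0.118] M [-0.101  0.02   0.025] w 0.5301862050320456 q [-0.298  0.094  1.777 -0.004  1.262 -0.208]
[[ 0.996  0.006  0.088]
 [-0.088 -0.006  0.996]
 [ 0.007 -1.    -0.005]]
```

View pics/s10c.png

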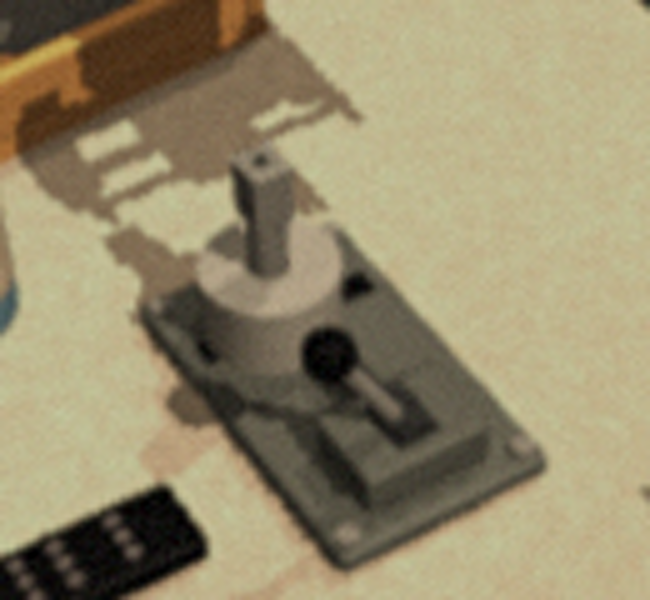

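View pics/t10c.png

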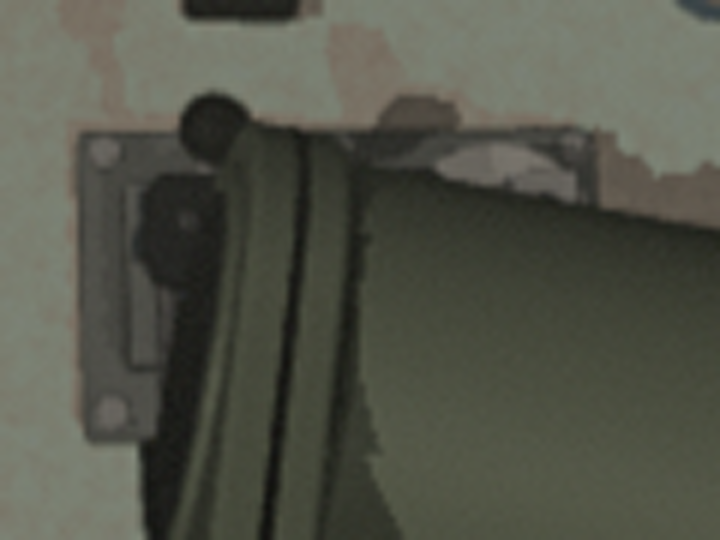

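View pics/scene10.png

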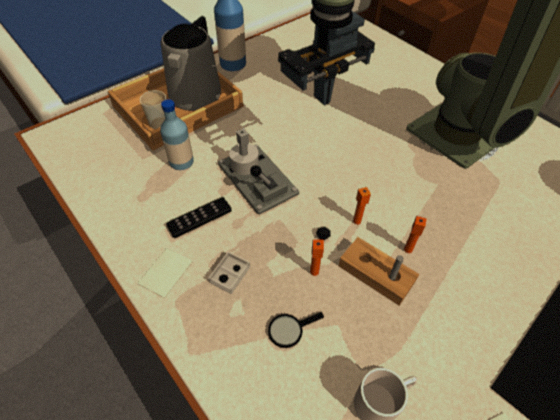

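The post is upright in the sleeve, the lever leans to +x at its stop (scene (256,171)), and everything else looks to be in place. A quick angle check of the knob, then hand in.

```bash
python3 - <<'E'
from h import *
p,e=tri(ray("top",(340.8,216.2)),ray("scene",(256,171)));q=np.array([521.9,-147.1,109.1]);print(p,e,np.linalg.norm(p-q))
print("travel angle",2*np.arcsin(np.linalg.norm(p-q)/160))
d=cv2.absdiff(cv2.imread("pics/scene0.png"),cv2.imread("pics/scene10.png")).max(2)
for n,b in dict(stone=(312,225,335,242),lens=(262,308,328,352),box=(205,250,252,294),mug=(352,365,420,418),remote=(163,195,234,238),rod=(388,253,406,285)).items():print(n,d[b[1]:b[3],b[0]:b[2]].mean())
bot.hand_in()
E
```

```text
[ 587.729 -153.263  104.14 ] 2.1832317617111414 66.30223681355854
travel angle 0.8545426469988436
stone 12.734015345268542
lens 10.12809917355372
box 10.492263056092844
mug 7.944506104328524
remote 5.652800524074681
rod 14.331597222222221
the job is handed in; nothing more can be done
```

The post is fully home in the stand's sleeve, the clamp lever is over at its stop, and the job is handed in after about 19 s of robot time.

- **Post:** I took the steel post with the square head from the rack and entered the sleeve edge-first at about 16°, low edge some 5 mm in. I then straightened it and slid it down with at most about 2 N of contact force. The descent stopped within 0.1 mm of the expected depth. After release, the post's top appeared within 1 px of where the fully home position predicted.
- **Lever:** I pushed the knob with closed fingers until the push-back jumped from about 1 N to 8 N at its stop, then backed off clear. The knob turned about 0.85 rad by camera and ended at world x ≈ 588 mm. That agrees with the 8 N contact and the lever's small initial offset.
- **Rest of the desk:** By eye, the other objects in the last scene picture are where they were. A before/after picture comparison showed only small differences, which I put down to noise and shadow without checking each one.
- **Disagreement:** While sliding, the foot position computed from the arm differed by up to about 0.9 mm per axis from the bore centre I measured. The moment rose to about 0.35 N m, but the post never bound.

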